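# Erase laptop drives in the hand-cranked eraser

### The arm

A 7-joint arm with a two-finger parallel gripper is mounted at the origin on the work surface. World frame = base frame: x ahead of the robot, y to its left, z up, the work surface at z = 0. Lengths are in m, angles in rad, forces in N, time in s.
With the tool pointing down it reaches from about 0.4 to 0.9 m from the base axis. Payload 5.5 kg.
Tool frame: the origin (TCP) lies between the finger pads; the fingertips stand 11 mm ahead of it and the grasp point (between the pads) lies 8 mm behind it; z points along the fingers, y is the direction in which the jaws open and shut (so a half turn about z gives the same grasp; the last joint's range is limited). The gripper opens to 85 mm and grips with 20 to 120 N. Pads are 22 mm wide; open, the fingers measure 114 mm over their backs; the gripper's body (76 mm by 85 mm) begins 54 mm behind the grasp point. The pads swing forward as they close: fully open they stand 13 mm farther back than shut.
Start: joints at [-0.88, 0.501, -0.427, 1.55, 0.221, 1.138, -0.21], TCP at [0.27, 0.591, 0.242] pointing down, gripper open.
Joint ranges: [-2.88, 2.88], [-0.31, 2.03], [-1.54, 1.56], [0.2, 2.42], [-1.41, 4.55], [0.19, 2.02], [-2.57, 2.57]. Speed limits (rad/s): [2.57, 2.57, 3.14, 3.14, 3.14, 3.14, 3.14].

### API

Orientations are given as a unit quaternion [x, y, z, w].
In Python, from workcell import arm gives the robot as it stands.
- The arm moves only by the shell command python3 -m inch 'ROWS' [FORCE]. ROWS is JSON, a list of rows, each an object with "xyz": the shift along the world's x, y, z in mm, a list of three; "dr": the turn, a rotation vector about the world's x, y, z in degrees, a list of three; "claw": the finger opening in mm, from 0 to 85.4. In form: [{"xyz": [tx, ty, tz], "dr": [wx, wy, wz], "claw": claw}, ...]. A call has 1 to 12 rows; each row is the pose to reach, as a shift and turn from the pose commanded when the call began; what a row does not reach only later rows make up. A row lasts 1/10 s, in which the tool goes at most 50 mm and 8.59 degrees, less where a joint would pass 70% of its speed; a pose out of reach is approached as far as the arm can. A call with a gripper value outside its range is refused whole. The fingers move at their own pace and stop on an object; FORCE is the grip in N (left out, the last holds). Time passes only in rows, so rows that repeat a pose let the fingers close. It gives the time, the measured TCP pose, the force and the opening at its end, in the units of the state.
- arm.read_state(): the state, without advancing time (a new reading comes with each control period).
- arm.get_image(name): name is "scene" or "top" or "wrist"; returns a dict with "pixels" (420x560x3 uint8, red, green, blue), "camera_matrix" (3x3 intrinsics, pixels), "xyz" and "attitude" of the camera in the world; the wrist camera has in their place "T_tool_cam" (4x4, takes a point from camera to tool coordinates, whose origin is the TCP and whose axes are the flange's). Camera axes: x right, y up, looking along -z (the intrinsics and any distortion apply to the point x, -y, -z); pixel columns grow to the right and rows downward; lengths in m; the calibration is good to about 2 mm. The wrist camera is an equidistant fisheye: a pixel r from the principal point sees the ray r / f radians off the axis. A picture is of the moment at which its call begins: read the wrist's pose just before it. There is no depth.
- arm.hand_in(): hands the job in, once; it reports no verdict.
The state is a dict: "time_s": time; "q": joint angles; "joint_velocities": joint speeds; "tau": joint torques, N m; "ee_pos": TCP position; "eef_rot": TCP orientation; "ft_force": force on the tool from outside, world axes, zero at the start; "moment": the same for the moment, N m; "opening": opening from 0.0 (shut) to 1.0 (fully open).
Only numpy, scipy, OpenCV 4.12 (cv2) and the standard library are available. Lean on these libraries where they do the work, as an engineer would, in place of code of your own. Each camera call takes 0.05 s, during which the arm holds its last target.

### The job

Put every drive carrier on the bench fully down into a pocket of the eraser's carriage, the tongue in its notch. Then fit the loose crank fully onto the square shaft end and wind the carriage all the way in under the magnet head, to its stop; then take the crank off and press it fully home in its shaped cutout in the rest. Do not knock over the jar of screws.

Things in the scene. Friction and masses are not known exactly. Their poses are not given: they have to be found in the camera images.
- drive1: drive carrier: grey slab 15 mm thick, origin under the centre of its 92 x 64 mm outline. Full width from x = -46 to +32 mm, then a 30 mm wide tongue to x = +46. A black pull bar 50 mm (x) by 14 mm (y) stands on the origin, z = 15 to 42 mm: pinch it across y. About 0.22 kg. Any carrier fits any pocket. One of the three may be absent.
- drive2: drive carrier: grey slab 15 mm thick, origin under the centre of its 92 x 64 mm outline. Full width from x = -46 to +32 mm, then a 30 mm wide tongue to x = +46. A black pull bar 50 mm (x) by 14 mm (y) stands on the origin, z = 15 to 42 mm: pinch it across y. About 0.22 kg. Any carrier fits any pocket. One of the three may be absent.
- drive3: drive carrier: grey slab 15 mm thick, origin under the centre of its 92 x 64 mm outline. Full width from x = -46 to +32 mm, then a 30 mm wide tongue to x = +46. A black pull bar 50 mm (x) by 14 mm (y) stands on the origin, z = 15 to 42 mm: pinch it across y. About 0.22 kg. Any carrier fits any pocket. One of the three may be absent.
- eraser: the eraser, fixed; origin on the bench under pocket B's centre with the carriage fully out; x axis is the way the carriage is wound in. Grey magnet head: a bridge from x = 85 to 215 mm, y = +-165, underside 85 and top 141 mm above the bench; loaded carriers (63 mm) pass under. Grey gearbox 75 x 75 mm, 50 mm tall, at x = -30, y = -185 mm.
- pocketA (a point): floor centre of a carrier-shaped pocket in the carriage, 96 x 68 mm overall, 12 mm deep, 2 mm to spare all round; x axis points to the tongue's notch, z up; floor 21 mm above the bench. A: right-hand pocket, next to the gearbox, notch away from the robot. Pockets lie 80 mm apart.
- pocketB (a point): floor centre of a carrier-shaped pocket in the carriage, 96 x 68 mm overall, 12 mm deep, 2 mm to spare all round; x axis points to the tongue's notch, z up; floor 21 mm above the bench. B: middle pocket, turned round: notch towards the robot.
- pocketC (a point): floor centre of a carrier-shaped pocket in the carriage, 96 x 68 mm overall, 12 mm deep, 2 mm to spare all round; x axis points to the tongue's notch, z up; floor 21 mm above the bench. C: left-hand pocket, notch away from the robot.
- carriage (a joint): how far the carriage is wound in, m: 0 fully out (towards the robot), 0.140 at its stop under the head. Driven only by the shaft, 35 mm per turn; pushing it does nothing.
- shaft (a joint): turn of the square shaft, rad, growing clockwise as seen from above; 0 to 1.4 at the start, about 25.1 (four turns) with the carriage at its stop. Friction about 0.12 N m, 2 to 3 N at the crank's grip; it stays where it is left.
- shaft_foot (a point): foot of the upright square shaft end, on its axis, on the gearbox's collar, 56 mm above the bench; x and y axes square to the flats, turning with the shaft. The shaft is 18 x 18 mm, 22 mm tall, the top 7 mm tapering to 10 mm. The fitted crank's underside lies at this point; it fits in four positions, a quarter turn apart.
- crank: loose steel crank. Origin: centre of the hub's underside, on the axis of the square socket (21 x 21 mm, open below, 26 deep); z up. Hub 36 x 36 mm square to x and y, 52 mm tall: pinch across y. Flat arm 22 mm wide, 14 thick, along +x to 80 mm, underside level with the hub's. At x = 65 the black round grip, 26 mm wide, z = 16 to 70, spins freely on its own axis. About 0.34 kg.
- rest_floor (a point): floor of the crank-shaped cutout in the grey rest block (130 x 76 mm, 22 mm tall, fixed), 8 mm above the bench: the crank's origin belongs here, its x axis along this x axis. The cutout is 14 mm deep, 2 mm to spare on each side of hub and arm.
- jar: jar of screws standing on the bench between robot and eraser, 60 mm diameter, 70 mm tall; origin under its centre; not part of the job, must not be knocked over
Not all that is in view belongs to the job. Leave any brown or purple look-alike of the drive2 alone.

How it is judged:
By the outcome, as a careful person would: the job done as asked, in the order asked, and still so for the second after the job is handed in, with the robot touching nothing.
Of drive1, drive2, drive3 only 2 to 3 are there at a start; the rules pass over those that are not, and their reading is None.
At some moment in a run one of drive1, drive2, drive3 may be knocked a few centimetres aside while the robot is not near it.
Once in a run the grip may slacken for a moment while it holds something.
It also fails if it takes over 210 s, if anything falls off the work surface, if the arm or the gripper's body presses on something with over 40 N, if the wrist force passes 120 N, or if a joint passes its speed limit or range.

## Working session

There is one attempt and no reset: what is moved stays moved. The work goes in short steps, Python scripts to look and compute and a shell command to move; the robot and the scene stay as the last step left them, time stands still between calls to the robot, and variables do not carry over. Pictures are saved under pics/ and viewed, and the job is handed in when it is done.

```bash
ls; mkdir -p pics
python3 - <<'E'
from workcell import arm
import cv2
s=arm.read_state()
print(s)
for n in ["scene","top","wrist"]:
    im=arm.get_image(n)
    cv2.imwrite(f"pics/{n}0.png",im["pixels"][:,:,::-1])
    print(n,{k:v for k,v in im.items() if k!="pixels"})
E
```

```text
pics
{'time_s': 0.0, 'q': array([-0.8798084 ,  0.50186085, -0.42676028,  1.55144869,  0.2207969 ,
        1.13829165, -0.21032677]), 'joint_velocities': array([-0.00160674,  0.0002099 , -0.00034647, -0.00029863,  0.00064972,
        0.00032494,  0.00078376]), 'tau': array([ 5.13451923e-04, -5.69525385e+01, -5.81546545e+00, -2.80928743e+01,
        1.07987507e-02,  1.20532030e-02, -1.00181299e-05]), 'ee_pos': array([0.26943694, 0.59078962, 0.24124898]), 'eef_rot': array([ 2.12266917e-01,  9.77211236e-01, -9.48759126e-04, -2.36647459e-04]), 'ft_force': array([-0.25210878, -0.05487163, -0.41370782]), 'moment': array([-0.0626364 ,  0.02661757, -0.05961467]), 'opening': 1.0020663566140435}
scene {'camera_matrix': array([[522.75541101,   0.        , 272.88605965],
       [  0.        , 522.75541101, 213.53153809],
       [  0.        ,   0.        ,   1.        ]]), 'xyz': array([1.12859171, 0.55983273, 1.19282466]), 'attitude': array([0.14686385, 0.29469351, 0.85041952, 0.41033325])}
top {'camera_matrix': array([[499.78994816,   0.        , 281.83296888],
       [  0.        , 499.78994816, 214.19010555],
       [  0.        ,   0.        ,   1.        ]]), 'xyz': array([0.36076274, 0.03362028, 1.23486647]), 'attitude': array([-0.02006744,  0.01993838,  0.71354954, -0.70003343])}
wrist {'camera_matrix': array([[325.1922621 ,   0.        , 281.9219933 ],
       [  0.        , 325.1922621 , 211.71021179],
       [  0.        ,   0.        ,   1.        ]]), 'T_tool_cam': array([[-1.11401308e-04,  9.64001216e-01,  2.65897805e-01,
         6.75911098e-02],
       [ 9.99999851e-01, -3.48811572e-05,  5.45422965e-04,
        -4.73216646e-04],
       [ 5.35063225e-04,  2.65897826e-01, -9.64001068e-01,
        -1.32323135e-01],
       [ 0.00000000e+00,  0.00000000e+00,  0.00000000e+00,
         1.00000000e+00]])}
```

View pics/top0.png

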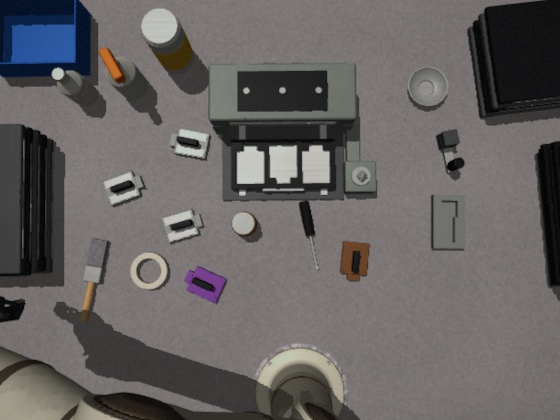

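View pics/scene0.png

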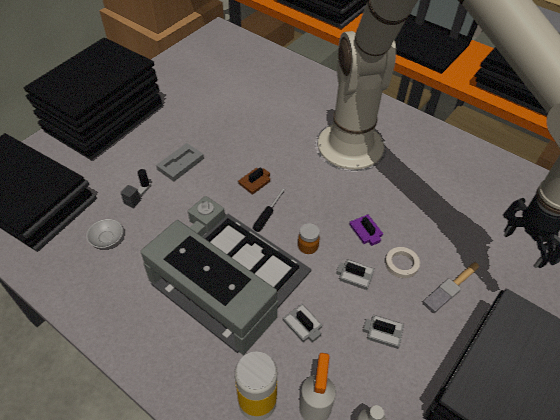

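View pics/wrist0.png

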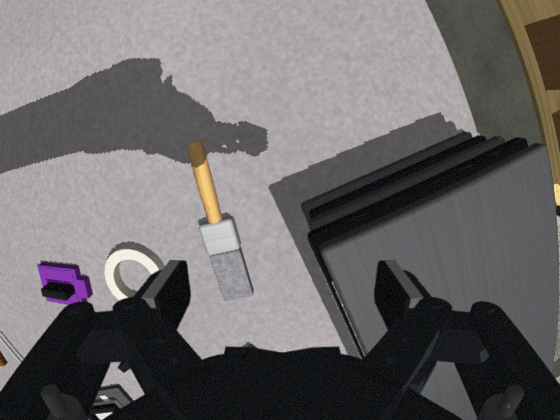

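```bash
cat > h.py <<'E'
from workcell import arm
import cv2, numpy as np
from scipy.spatial.transform import Rotation as R
def cam(name):
    s=arm.read_state(); im=arm.get_image(name)
    K=im["camera_matrix"]
    if name=="wrist":
        T=np.eye(4); T[:3,:3]=R.from_quat(s["eef_rot"]).as_matrix(); T[:3,3]=s["ee_pos"]
        T=T@im["T_tool_cam"]
    else:
        T=np.eye(4); T[:3,:3]=R.from_quat(im["attitude"]).as_matrix(); T[:3,3]=im["xyz"]
    return dict(name=name,K=K,T=T,px=im["pixels"][:,:,::-1].copy(),s=s)
def save(c,fn):
    cv2.imwrite(f"pics/{fn}.png",c["px"]); np.savez(f"pics/{fn}.npz",name=c["name"],K=c["K"],T=c["T"])
def load(fn):
    d=np.load(f"pics/{fn}.npz"); return dict(name=str(d["name"]),K=d["K"],T=d["T"],px=cv2.imread(f"pics/{fn}.png"))
def p2w(c,uv,z):
    uv=np.atleast_2d(uv).astype(float); K=c["K"]
    a=(uv-[K[0,2],K[1,2]])/K[0,0]
    if c["name"]=="wrist":
        r=np.linalg.norm(a,axis=1,keepdims=True); k=np.where(r>1e-9,np.sin(r)/np.maximum(r,1e-9),1)
        d=np.hstack([a*k,np.cos(r)])
    else: d=np.hstack([a,np.ones((len(a),1))])
    d=d*[1,-1,-1]
    d=d@c["T"][:3,:3].T; o=c["T"][:3,3]
    return o+d*((z-o[2])/d[:,2])[:,None]
def w2p(c,P):
    P=np.atleast_2d(P); q=(P-c["T"][:3,3])@c["T"][:3,:3]; q=q*[1,-1,-1]; K=c["K"]
    if c["name"]=="wrist":
        n=np.linalg.norm(q[:,:2],axis=1); th=np.arctan2(n,q[:,2]); a=q[:,:2]/n[:,None]*th[:,None]
    else: a=q[:,:2]/q[:,2:]
    return a*K[0,0]+[K[0,2],K[1,2]]
def crop(c,x0,y0,w,h,f,fn):
    im=cv2.resize(c["px"][y0:y0+h,x0:x0+w],None,fx=f,fy=f,interpolation=cv2.INTER_CUBIC)
    for x in range((x0+9)//10*10,x0+w,10):
        cv2.line(im,((x-x0)*f,0),((x-x0)*f,8 if x%50 else 20),(0,255,255),1)
        if x%50==0 or f>=6 and x%20==0: cv2.putText(im,str(x),((x-x0)*f+2,18),0,.4,(0,255,255),1)
    for y in range((y0+9)//10*10,y0+h,10):
        cv2.line(im,(0,(y-y0)*f),(8 if y%50 else 20,(y-y0)*f),(0,255,255),1)
        if y%50==0 or f>=6 and y%20==0: cv2.putText(im,str(y),(10,(y-y0)*f-2),0,.4,(0,255,255),1)
    cv2.imwrite(f"pics/{fn}.png",im)
# carrier outline
DR=np.array([[-46,-32],[32,-32],[32,-15],[46,-15],[46,15],[32,15],[32,32],[-46,32]])/1000.
BAR=np.array([[-25,-7],[25,-7],[25,7],[-25,7]])/1000.
def pose_pts(pts,x,y,yaw,z):
    c,s=np.cos(yaw),np.sin(yaw)
    return np.c_[pts@np.array([[c,s],[-s,c]])+[x,y],np.full(len(pts),z)]
def draw(c,P,col=(0,0,255)):
    q=w2p(c,P); cv2.polylines(c["px"],[np.round(q*8).astype(np.int32)],True,col,1,cv2.LINE_AA,3)
E
python3 - <<'E'
from h import *
c=cam("top"); save(c,"t1"); crop(c,90,110,140,140,5,"t1a"); crop(c,200,50,190,160,4,"t1b"); crop(c,400,110,90,150,4,"t1c")
c=cam("scene"); save(c,"s1")
print(p2w(load("t1"),[[191,144],[123,187],[182,225],[361,177],[452,155],[449,222],[244,224],[284,163]],0.02).round(3))
E
```

```text
[[ 0.606  0.253  0.02 ]
 [ 0.504  0.42   0.02 ]
 [ 0.408  0.276  0.02 ]
 [ 0.517 -0.162  0.02 ]
 [ 0.567 -0.387  0.02 ]
 [ 0.403 -0.373  0.02 ]
 [ 0.407  0.126  0.02 ]
 [ 0.555  0.025  0.02 ]]
```

View pics/t1a.png

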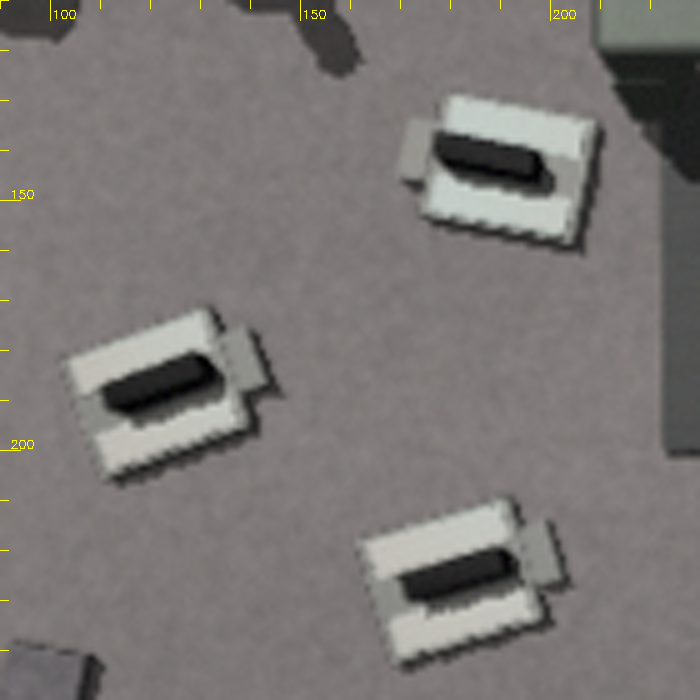

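View pics/t1b.png

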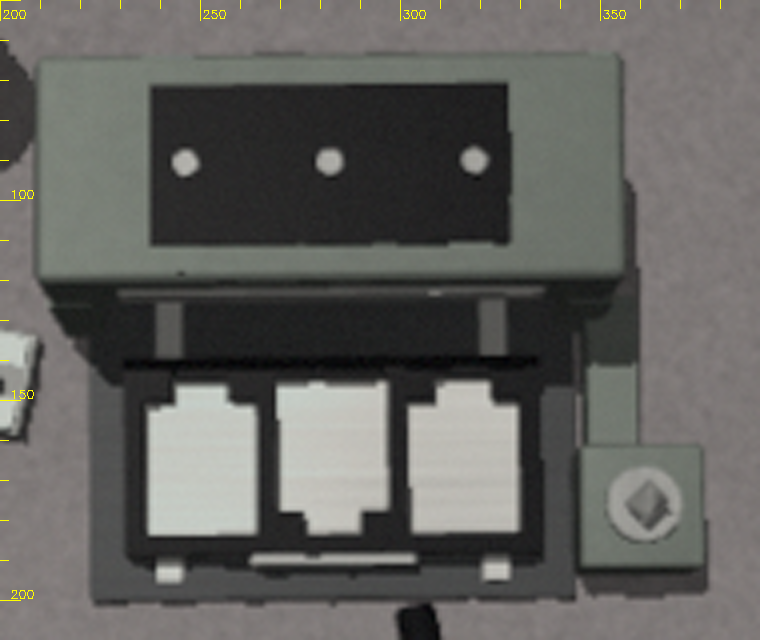

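View pics/t1c.png

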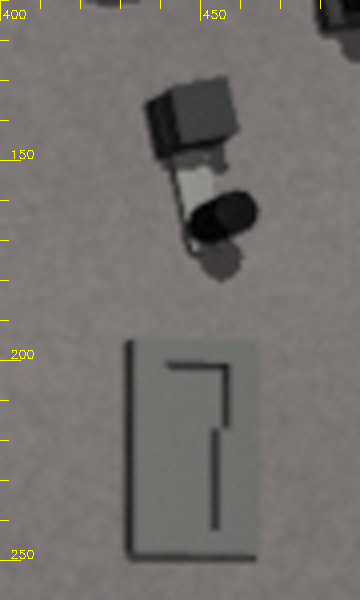

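```bash
cat > fit.py <<'E'
from h import *
from scipy.optimize import least_squares
def fit(c,body,uv,z,x0):
    body=np.array(body,float)/1000
    z=np.broadcast_to(np.array(z,float),(len(body),))
    def f(p):
        P=pose_pts(body,p[0],p[1],p[2],0); P[:,2]=z
        return (w2p(c,P)-uv).ravel()
    r=least_squares(f,x0); e=r.fun.reshape(-1,2)
    return r.x,np.abs(e).max(1).round(2)
E
python3 - <<'E'
from fit import *
c=load("t1"); s=load("s1")
o=np.array([90,110])
B=[(-46,-32),(-46,32),(32,32),(32,-32),(46,-15),(46,15)]
D=[ ([(597,122),(575,242),(422,213),(450,96),(413,118),(400,182)],(.6,.25,1.6)),
 ([(110,478),(67,360),(208,310),(250,425),(275,392),(248,328)],(.5,.42,-1.3)),
 ([(403,663),(362,542),(507,500),(543,615),(565,582),(545,520)],(.4,.27,-1.3))]
for uv,x0 in D:
    p,e=fit(c,B,np.array(uv)/5+o,.015,x0); print(p.round(4),np.degrees(p[2]).round(1),e)
    for k in (c,s):
        draw(k,pose_pts(DR,*p,.015)); draw(k,pose_pts(BAR,*p,.042),(0,255,0))
# eraser
o=np.array([200,50])
H=[(215,165),(215,-165),(85,-165),(85,165),(7.5,-222.5),(7.5,-147.5),(-67.5,-147.5),(-67.5,-222.5)]
uv=np.array([(38,57),(622,57),(625,275),(37,275),(705,447),(580,445),(580,568),(702,567)])/4+o
p,e=fit(c,H,uv,[.141]*4+[.05]*4,(.55,.02,0)); print("er",p.round(4),np.degrees(p[2]).round(2),e)
for k in (c,s):
    draw(k,pose_pts(np.array(H[:4])/1000,*p,.141)); draw(k,pose_pts(np.array(H[4:])/1000,*p,.05))
    PK=DR*[1,1]; PK=np.sign(DR)*2e-3+DR
    PK=np.array([[-48,-34],[34,-34],[34,-17],[48,-17],[48,17],[34,17],[34,34],[-48,34]])/1000
    for yo,f in ((-.08,1),(0,-1),(.08,1)):
        draw(k,pose_pts(PK*f+[0,yo],*p,.033)); draw(k,pose_pts(PK*f+[0,yo],*p,.021),(0,255,0))
    draw(k,pose_pts(np.array([[0,-.185]])+[-.03,0]+np.array([[-9,-9],[9,-9],[9,9],[-9,9]])/1000,*p,.056),(255,0,0))
crop(c,90,110,140,140,5,"o1"); crop(c,200,50,190,160,4,"o2"); crop(s,140,190,280,170,3,"o3")
E
```

```text
[0.6094 0.2574 1.3674] 78.3 [0.87 0.86 0.9  0.97 0.3  0.66]
[ 0.5018  0.4178 -1.241 ] -71.1 [1.03 0.87 0.98 1.09 1.17 0.62]
[ 0.4072  0.2742 -1.2847] -73.6 [1.53 0.88 1.04 1.08 0.84 0.55]
er [ 0.5465  0.0287 -0.0168] -0.96 [1.56 1.93 1.14 1.51 0.54 0.48 0.56 0.83]
```

View pics/o1.png

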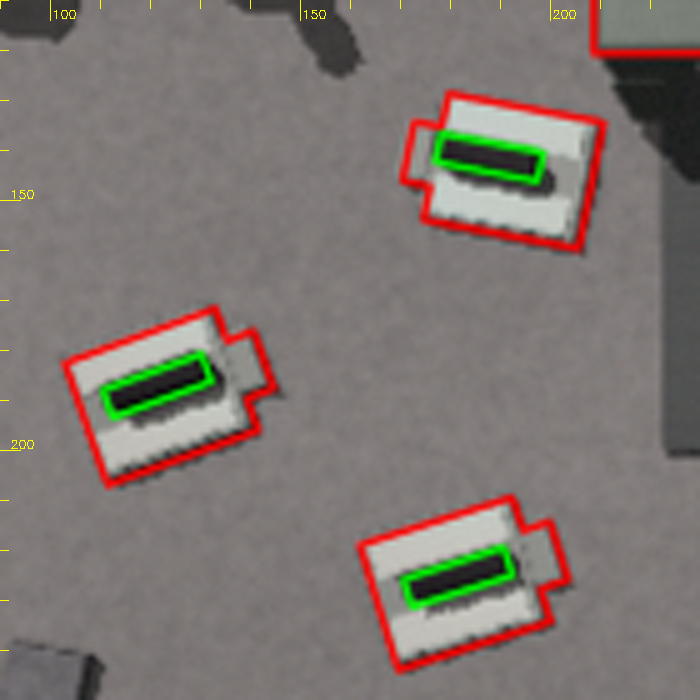

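View pics/o2.png

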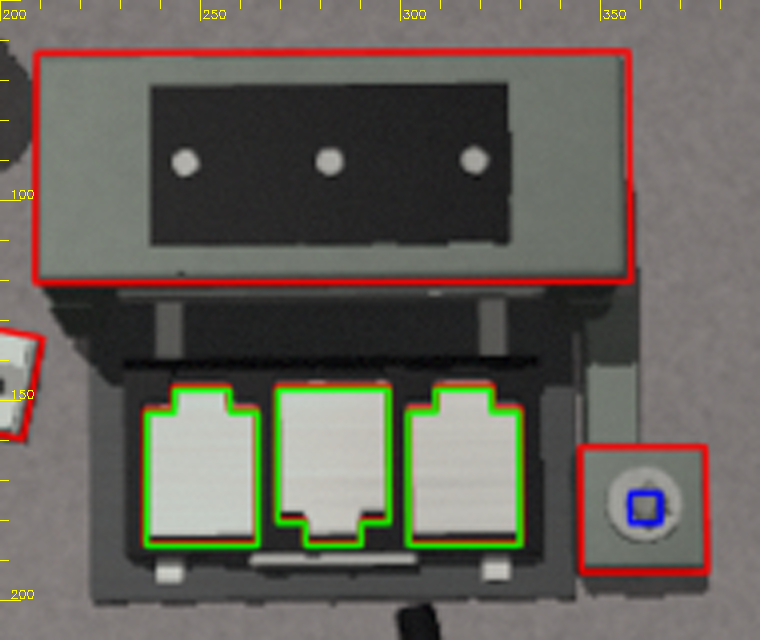

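View pics/o3.png

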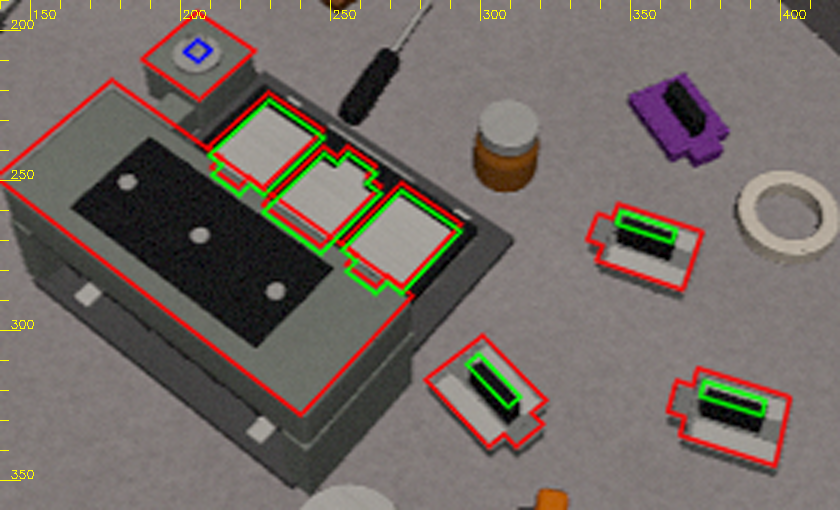

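```bash
python3 -m inch '[{"xyz":[40,-30,-10],"dr":[0,0,-8],"claw":60},{"xyz":[80,-60,-20],"dr":[0,0,-16],"claw":60},{"xyz":[120,-90,-30],"dr":[0,0,-24],"claw":60},{"xyz":[160,-120,-40],"dr":[0,0,-32],"claw":60},{"xyz":[200,-150,-50],"dr":[0,0,-40],"claw":60},{"xyz":[233,-173,-60],"dr":[0,0,-46.5],"claw":60},{"xyz":[233,-173,-60],"dr":[0,0,-46.5],"claw":60},{"xyz":[233,-173,-60],"dr":[0,0,-46.5],"claw":60},{"xyz":[233,-173,-60],"dr":[0,0,-46.5],"claw":60}]'
python3 - <<'E'
from fit import *
c=cam("wrist"); save(c,"w2"); s=c["s"]; print(s["ee_pos"],R.from_quat(s["eef_rot"]).as_euler("zyx",degrees=True),s["opening"],s["q"].round(2))
p=(.5018,.4178,-1.241)
draw(c,pose_pts(DR,*p,.015)); draw(c,pose_pts(BAR,*p,.042),(0,255,0)); cv2.imwrite("pics/w2o.png",c["px"])
E
```

```text
time_s: 1.15
ee_pos: [0.5013, 0.4198, 0.1823]
eef_rot: [0.58, 0.815, 0.0, -0.001]
ft_force: [-0.1, -0.4, -0.1]
opening: 0.704
[0.50134514 0.4198034  0.18234785] [-1.09124108e+02 -5.50540072e-02 -1.79938821e+02] 0.7039230608865821 [-0.6   0.54 -0.19  1.6   0.11  1.01 -0.49]
```

View pics/w2o.png

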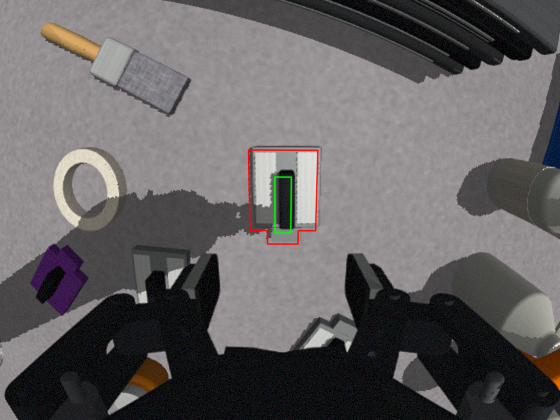

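View pics/w2.png

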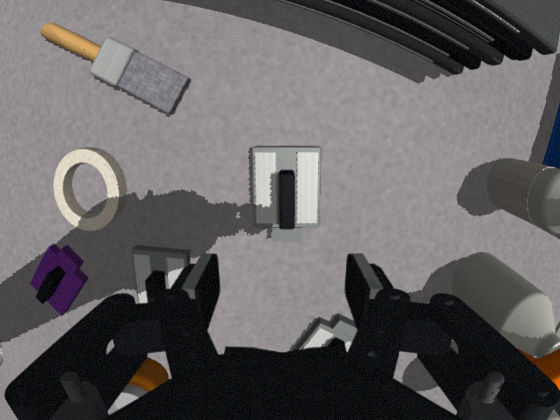

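Run:
```python
from fit import *
c=load("w2"); crop(c,235,130,100,125,6,"w2c")
```

```text
(no output)
```

View pics/w2c.png

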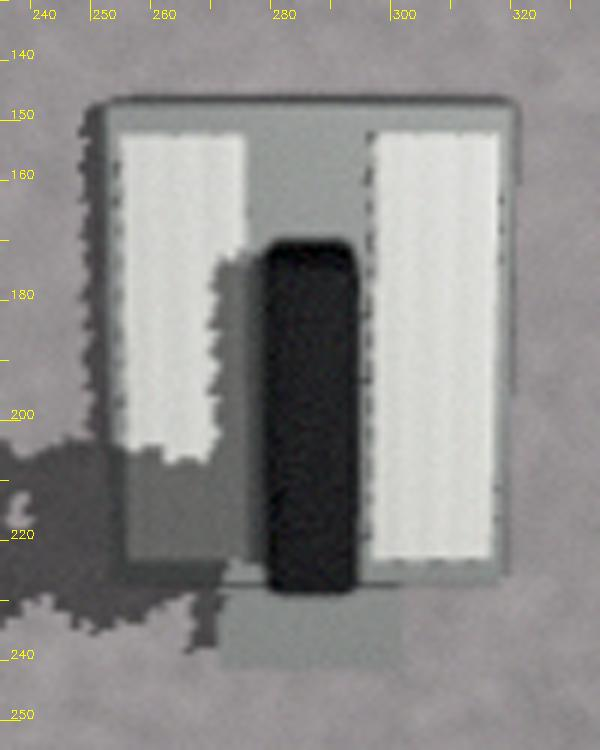

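Run:
```python
from fit import *
c=load("w2")
B=[(-46,-32),(-46,32),(32,32),(32,-32),(46,-15),(46,15)]
uv=np.array([(252.5,146.9),(321.2,146.9),(318.9,227.5),(252.8,227.5),(272,241.3),(302,241.3)])
p,e=fit(c,B,uv,.015,(.5,.42,-1.24)); print(p.round(4),np.degrees(p[2]),e)
draw(c,pose_pts(DR,*p,.015)); draw(c,pose_pts(BAR,*p,.042),(0,255,0)); crop(c,235,130,100,125,6,"w2c")
```

```text
[ 0.5047  0.4215 -1.2371] -70.87910178089223 [0.49 0.27 0.47 0.82 0.78 0.29]
```

View pics/w2c.png

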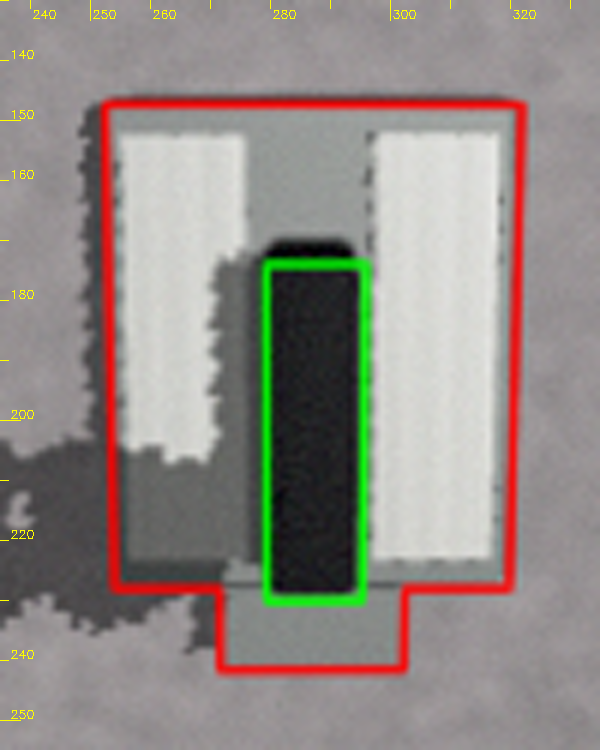

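```bash
python3 - <<'E'
from h import *
s=arm.read_state(); print(s["ee_pos"],s["eef_rot"])
E
python3 -m inch '[{"xyz":[2,2,-40],"dr":[0,0,0],"claw":45},{"xyz":[2,2,-80],"dr":[0,0,0],"claw":45},{"xyz":[2,2,-110],"dr":[0,0,0],"claw":45},{"xyz":[2,2,-135],"dr":[0,0,0],"claw":45},{"xyz":[2,2,-145],"dr":[0,0,0],"claw":45},{"xyz":[2,2,-145],"dr":[0,0,0],"claw":45}]'
```

```text
[0.50098738 0.42030291 0.18259364] [ 5.79412168e-01  8.15034346e-01  3.14685078e-04 -6.75072537e-04]
time_s: 1.8
ee_pos: [0.5027, 0.421, 0.0361]
eef_rot: [0.58, 0.815, -0.001, -0.001]
ft_force: [0.0, 0.5, 0.4]
opening: 0.526
```

```bash
python3 -m inch '[{"xyz":[2,0.5,-6],"dr":[0,0,0],"claw":45},{"xyz":[2,0.5,-6],"dr":[0,0,0],"claw":10},{"xyz":[2,0.5,-6],"dr":[0,0,0],"claw":5},{"xyz":[2,0.5,-6],"dr":[0,0,0],"claw":5},{"xyz":[2,0.5,-6],"dr":[0,0,0],"claw":5},{"xyz":[2,0.5,-6],"dr":[0,0,0],"claw":5}]' 60
python3 - <<'E'
from h import *
c=cam("wrist"); save(c,"w3")
E
```

```text
time_s: 2.4
ee_pos: [0.5075, 0.4216, 0.0327]
eef_rot: [0.581, 0.814, 0.001, 0.0]
ft_force: [0.6, -1.3, 6.5]
opening: 0.148
```

View pics/w3.png

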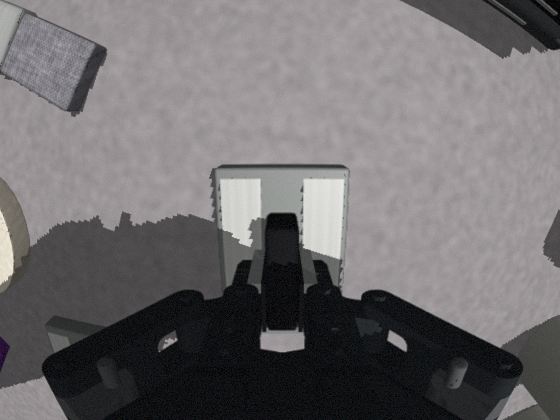

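```bash
python3 - <<'E'
from h import *
c=load("w3"); crop(c,200,150,165,130,4,"w3c")
E
python3 -m inch '[{"xyz":[0,0,15],"dr":[0,0,0],"claw":5},{"xyz":[0,0,40],"dr":[0,0,0],"claw":5},{"xyz":[0,0,80],"dr":[0,0,0],"claw":5},{"xyz":[0,0,120],"dr":[0,0,0],"claw":5},{"xyz":[0,0,120],"dr":[0,0,0],"claw":5}]'
```

```text
time_s: 2.95
ee_pos: [0.5098, 0.4238, 0.1588]
eef_rot: [0.581, 0.814, 0.006, 0.001]
ft_force: [1.3, 0.9, -1.7]
opening: 0.146
```

View pics/w3c.png

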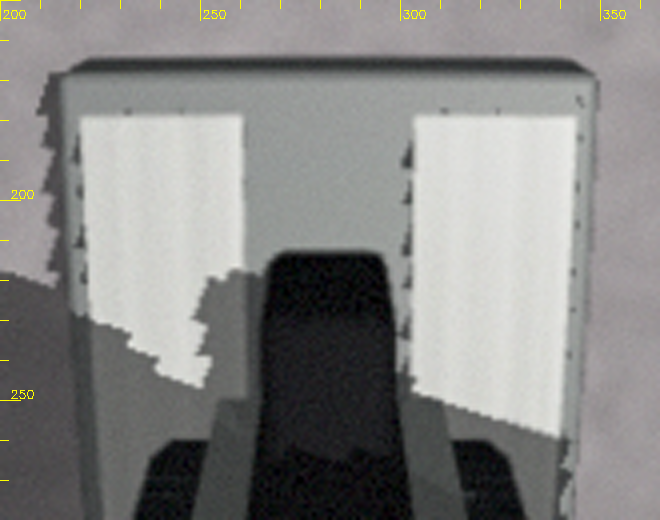

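```bash
cat > rel.py <<'E'
from h import *
# rear corners px -> drive pose in tool frame (offset along tool axes, mm ; yaw err)
def rel(c,uvA,uvB,z):   # uvA: (-46,-32) side ; uvB: (-46,32)
    A,B=p2w(c,[uvA,uvB],z)[:,:2]
    d=B-A; ang=np.arctan2(d[1],d[0])-np.pi/2
    mid=(A+B)/2; ctr=mid+.046*np.array([np.cos(ang),np.sin(ang)])
    return ctr,ang,np.linalg.norm(d)
def tool(s):
    Rm=R.from_quat(s["eef_rot"]).as_matrix(); return s["ee_pos"][:2],Rm[:2,0],Rm[:2,1],np.degrees(np.arctan2(Rm[1,1],Rm[0,1]))
E
python3 - <<'E'
from rel import *
c=load("w3")
ctr,a,n=rel(c,(216.2,168.2),(348.7,168.2),.015); print(ctr,np.degrees(a),n)
T=c["T"]; 
s=arm.read_state(); print(s["ee_pos"],tool(s)[3],s["ft_force"])
s=arm.read_state(); print(s["ee_pos"],tool(s)[3],s["ft_force"],s["q"].round(2))
E
```

```text
[0.5068358  0.42237839] -71.03029563644549 0.06238054431731192
[0.50979135 0.42382336 0.15875502] 18.978385053275975 [ 1.25616939  0.93130884 -1.6557961 ]
[0.50979135 0.42382336 0.15875502] 18.978385053275975 [ 1.25616939  0.93130884 -1.6557961 ] [-0.61  0.57 -0.18  1.6   0.12  0.97 -0.49]
```

```bash
python3 -m inch '[{"xyz":[10,-20,40],"dr":[0,0,7],"claw":5},{"xyz":[20,-50,80],"dr":[0,0,14],"claw":5},{"xyz":[35,-90,91],"dr":[0,0,21],"claw":5},{"xyz":[50,-125,91],"dr":[0,0,28],"claw":5},{"xyz":[65,-160,91],"dr":[0,0,35],"claw":5},{"xyz":[80,-195,91],"dr":[0,0,42],"claw":5},{"xyz":[95,-230,91],"dr":[0,0,49],"claw":5},{"xyz":[110,-265,91],"dr":[0,0,56],"claw":5},{"xyz":[120,-295,91],"dr":[0,0,63],"claw":5},{"xyz":[120,-319,91],"dr":[0,0,70],"claw":5},{"xyz":[120,-319,91],"dr":[0,0,70],"claw":5},{"xyz":[120,-319,91],"dr":[0,0,70],"claw":5}]'
python3 - <<'E'
from rel import *
c=cam("wrist"); save(c,"w4"); print(c["s"]["ee_pos"],tool(c["s"])[3],c["s"]["opening"])
E
```

```text
time_s: 4.15
ee_pos: [0.626, 0.1009, 0.2416]
eef_rot: [0.01, 1.0, -0.0, -0.001]
ft_force: [0.0, 0.9, -2.3]
opening: 0.149
[0.62599873 0.10086774 0.24163479] 88.81174666782397 0.14945850068814653
```

View pics/w4.png

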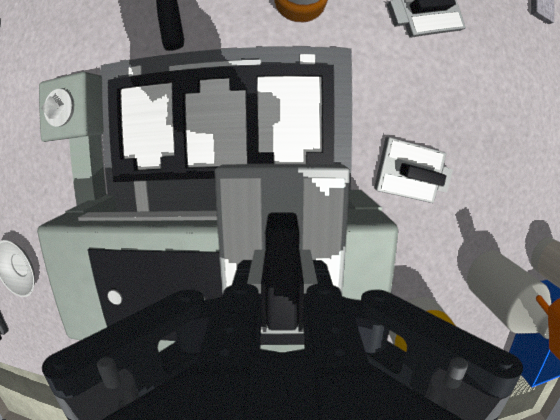

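Run:
```python
from h import *
c=load("w4"); crop(c,100,50,260,140,3,"w4c"); crop(c,240,60,100,115,7,"w4d")
```

```text
(no output)
```

View pics/w4c.png

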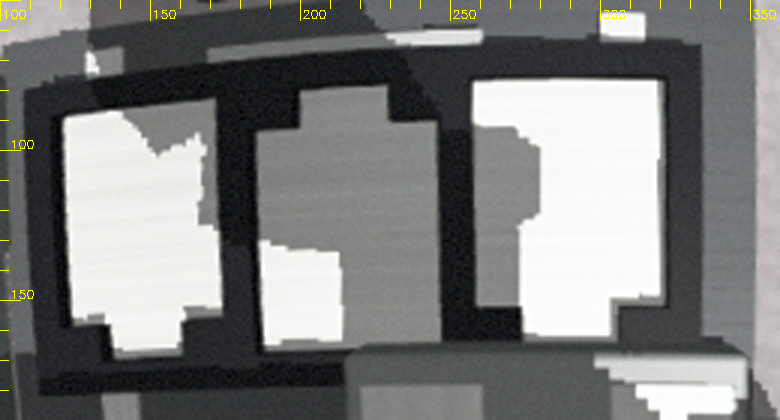

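View pics/w4d.png

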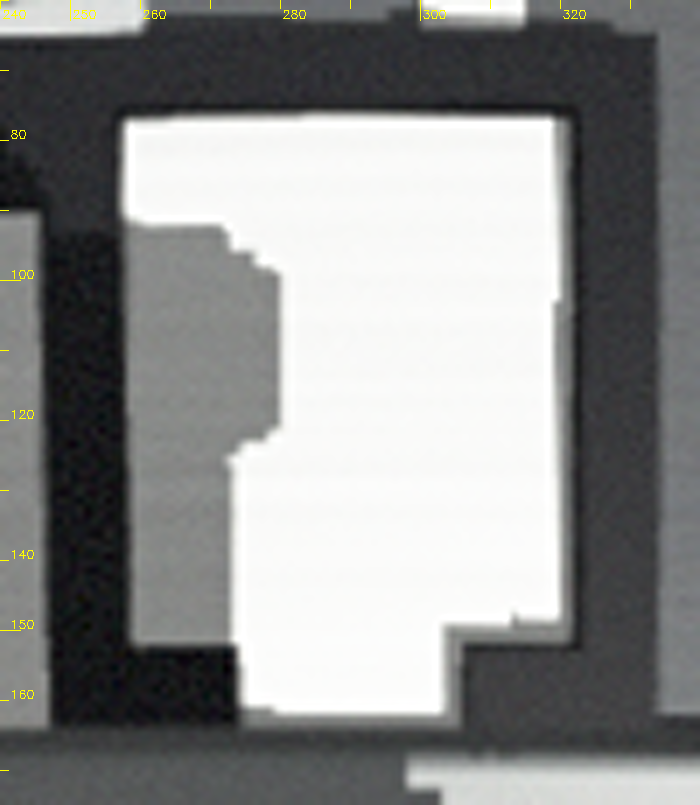

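Run:
```python
from fit import *
c=load("w4")
C=[(-48,-34),(-48,34),(34,34),(34,17),(48,17),(48,-17),(34,-17),(34,-34)]
uC=[(257.2,76.6),(322,76.4),(322.3,152),(306,152),(305.8,163.8),(274,163.8),(274,152),(258.5,152)]
for z in (.021,.027,.033):
    p,e=fit(c,C,uC,z,(.55,.1,0)); print("C",z,p.round(4),np.degrees(p[2]),e)
A=[(-48,-34),(-48,34),(34,34),(34,-34),(48,-17),(48,17)]
uA=np.array([(62,115),(217,98),(222,308),(72,325),(112,358),(184,347)])/3+[100,50]
B=[(-48,-17),(-48,17),(-34,-34),(-34,34),(48,-34),(48,34)]
uB=np.array([(300,87),(388,85),(255,130),(437,120),(262,350),(442,343)])/3+[100,50]
for z in (.021,.027,.033):
    print("A",z,fit(c,A,uA,z,(.55,-.05,0)));print("B",z,fit(c,B,uB,z,(.55,.02,0)))
allb=np.vstack([np.array(C)+[0,80],np.array(A)-[0,80],B]); uv=np.vstack([uC,uA,uB])
for z in (.021,.027,.033):
    p,e=fit(c,allb,uv,z,(.55,.02,0)); print("all",z,p.round(4),np.degrees(p[2]),e)
T=tool(c["s"]); print(T)
print(w2p(c,[[T[0][0],T[0][1],0]]))
```

```text
C 0.021 [ 0.5537  0.1105 -0.0143] -0.8205624091762873 [0.69 0.58 0.99 0.52 0.42 0.54 0.42 0.26]
C 0.027 [ 0.5534  0.1104 -0.0144] -0.8236284829749667 [0.8  0.59 0.46 0.26 0.9  1.02 0.15 0.27]
C 0.033 [ 0.5532  0.1102 -0.0144] -0.826868826076279 [1.84 1.62 0.1  0.31 1.39 1.51 0.13 0.82]
A 0.021 (array([ 0.55114117, -0.05226562, -0.00351789]), array([1.35, 1.08, 1.52, 1.13, 1.01, 1.22]))
B 0.021 (array([ 0.55250902,  0.02944139, -0.01251059]), array([0.79, 0.68, 0.19, 0.23, 0.38, 0.3 ]))
A 0.027 (array([ 0.55106007, -0.04976159, -0.00281301]), array([1.9 , 2.04, 1.94, 1.59, 1.24, 1.71]))
B 0.027 (array([ 0.55279606,  0.03061575, -0.01262734]), array([0.85, 1.07, 0.74, 0.6 , 0.53, 1.22]))
A 0.033 (array([ 0.55097829, -0.0472608 , -0.00206797]), array([2.48, 3.04, 2.39, 2.07, 1.49, 2.24]))
B 0.033 (array([ 0.55308341,  0.03178853, -0.01275625]), array([1.17, 1.68, 1.32, 1.11, 1.47, 2.17]))
all 0.021 [ 0.5525  0.0295 -0.0132] -0.7537831853034234 [0.29 1.55 1.86 1.12 0.96 0.46 0.5  0.62 0.3  2.23 2.76 0.92 0.89 2.31
 0.75 0.77 0.11 0.24 0.43 0.3 ]
all 0.027 [ 0.5524  0.0304 -0.0133] -0.7617750834129855 [0.71 0.57 0.37 0.23 0.93 1.08 0.23 0.19 1.38 1.51 2.09 1.71 1.46 2.15
 0.99 1.38 0.9  0.9  0.6  0.92]
all 0.033 [ 0.5524  0.0313 -0.0134] -0.7700455254432924 [1.62 1.54 1.16 1.39 1.58 1.73 0.96 0.54 3.11 2.29 2.53 3.39 2.96 2.81
 1.56 2.27 1.71 1.59 1.37 1.56]Traceback (most recent call last):
  File "<stdin>", line 16, in <module>
NameError: name 'tool' is not defined. Did you mean: 'bool'?
```

```bash
python3 -m inch '[{"xyz":[-35,5,0],"dr":[0,0,0.4],"claw":5},{"xyz":[-71,10,-10],"dr":[0,0,0.4],"claw":5},{"xyz":[-71.5,10,-50],"dr":[0,0,0.4],"claw":5},{"xyz":[-71.5,10,-95],"dr":[0,0,0.4],"claw":5},{"xyz":[-71.5,10,-135],"dr":[0,0,0.4],"claw":5},{"xyz":[-71.5,10,-160],"dr":[0,0,0.4],"claw":5},{"xyz":[-71.5,10,-166],"dr":[0,0,0.4],"claw":5},{"xyz":[-71.5,10,-166],"dr":[0,0,0.4],"claw":5},{"xyz":[-71.5,10,-166],"dr":[0,0,0.4],"claw":5}]'
python3 - <<'E'
from rel import *
c=cam("wrist"); save(c,"w5"); print(c["s"]["ee_pos"],tool(c["s"])[3],c["s"]["opening"])
c["px"]=c["px"][100:420]; 
c=load("w5"); crop(c,190,130,190,140,4,"w5c")
E
```

```text
time_s: 5.1
ee_pos: [0.5562, 0.1132, 0.0778]
eef_rot: [0.005, 1.0, 0.0, 0.001]
ft_force: [0.1, 0.2, -2.3]
opening: 0.147
[0.55621675 0.11320006 0.07780371] 89.4447848606119 0.14660990997797396
```

View pics/w5c.png

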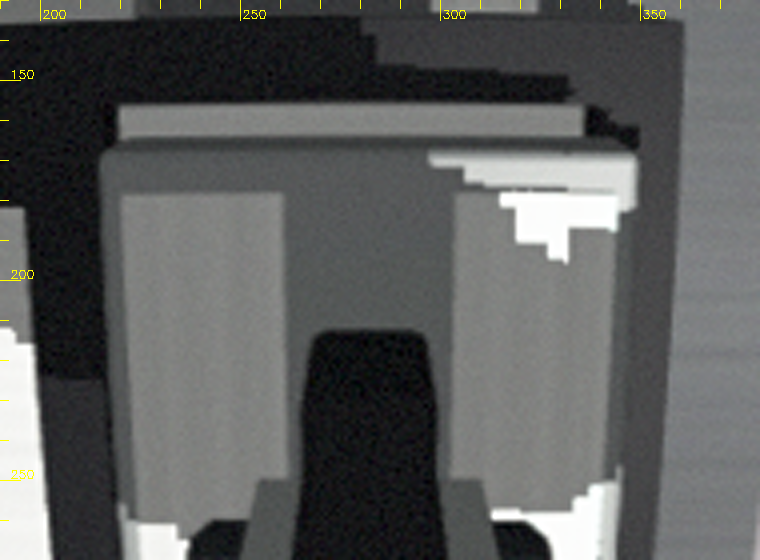

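Run:
```python
from rel import *
c=load("w5")
for z in (.021,.027,.033):
    print(z,p2w(c,[(219.5,156),(336.2,156)],z).round(4)[:,:2].tolist())
print("drive",p2w(c,[(215.5,169),(349,168.5)],.06).round(4)[:,:2].tolist())
s=arm.read_state();print(s["ee_pos"],s["ft_force"])
```

```text
0.021 [[0.5063, 0.0766], [0.5071, 0.1452]]
0.027 [[0.5058, 0.0778], [0.5065, 0.1442]]
0.033 [[0.5052, 0.079], [0.5059, 0.1432]]
drive [[0.5087, 0.082], [0.5091, 0.1449]]
[0.55660311 0.11292452 0.07818431] [-0.09527217 -0.03661126 -2.48729434]
```

```bash
python3 -m inch '[{"xyz":[-1,-2.5,0],"dr":[0,0,0],"claw":5},{"xyz":[-1,-2.5,-6],"dr":[0,0,0],"claw":5},{"xyz":[-1,-2.5,-12],"dr":[0,0,0],"claw":5},{"xyz":[-1,-2.5,-16],"dr":[0,0,0],"claw":5},{"xyz":[-1,-2.5,-18],"dr":[0,0,0],"claw":5},{"xyz":[-1,-2.5,-18],"dr":[0,0,0],"claw":5}]'
```

```text
time_s: 5.75
ee_pos: [0.5538, 0.1094, 0.0577]
eef_rot: [0.005, 1.0, -0.0, -0.001]
ft_force: [-0.5, 0.4, -2.6]
opening: 0.146
```

```bash
python3 -m inch '[{"xyz":[0,0,-3],"dr":[0,0,0],"claw":5},{"xyz":[0,0,-5],"dr":[0,0,0],"claw":5},{"xyz":[0,0,-5],"dr":[0,0,0],"claw":5}]'
python3 -m inch '[{"xyz":[0,0,0],"dr":[0,0,0],"claw":40},{"xyz":[0,0,0],"dr":[0,0,0],"claw":40},{"xyz":[0,0,0],"dr":[0,0,0],"claw":40},{"xyz":[0,0,30],"dr":[0,0,0],"claw":40},{"xyz":[0,0,70],"dr":[0,0,0],"claw":40},{"xyz":[0,0,120],"dr":[0,0,0],"claw":60},{"xyz":[20,0,160],"dr":[0,0,0],"claw":60},{"xyz":[20,0,160],"dr":[0,0,0],"claw":60}]'
python3 - <<'E'
from rel import *
c=cam("wrist"); save(c,"w6"); print(c["s"]["ee_pos"],tool(c["s"])[3],c["s"]["opening"])
c=cam("top"); save(c,"t6"); crop(c,90,110,140,140,4,"t6c")
E
```

```text
time_s: 6.05
ee_pos: [0.5542, 0.1095, 0.0537]
eef_rot: [0.005, 1.0, -0.0, 0.0]
ft_force: [-1.9, -0.6, 1.4]
opening: 0.146
time_s: 6.85
ee_pos: [0.5803, 0.1104, 0.2205]
eef_rot: [0.006, 1.0, 0.001, 0.007]
ft_force: [-0.1, 0.2, 0.5]
opening: 0.708
[0.58027191 0.110383   0.22047906] 89.34019850686352 0.7078789604497704
```

View pics/w6.png

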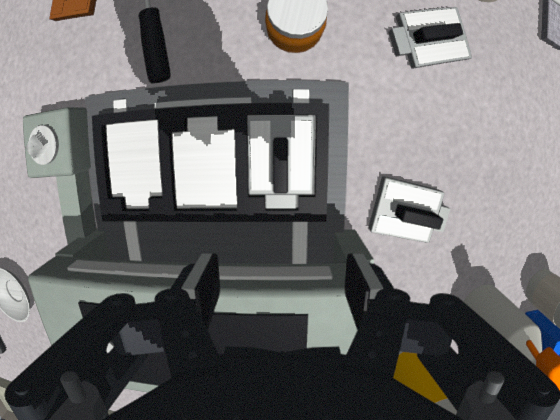

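View pics/t6c.png

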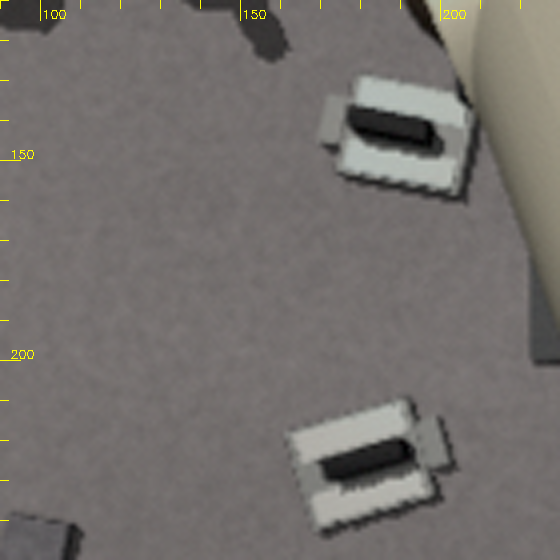

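```bash
python3 -m inch '[{"xyz":[-15,15,0],"dr":[0,0,-7],"claw":60},{"xyz":[-30,30,0],"dr":[0,0,-15],"claw":60},{"xyz":[-50,50,0],"dr":[0,0,-23],"claw":60},{"xyz":[-70,70,0],"dr":[0,0,-31],"claw":60},{"xyz":[-90,90,-10],"dr":[0,0,-39],"claw":60},{"xyz":[-110,110,-20],"dr":[0,0,-47],"claw":60},{"xyz":[-130,130,-30],"dr":[0,0,-55],"claw":60},{"xyz":[-150,150,-40],"dr":[0,0,-63],"claw":60},{"xyz":[-170,168,-40],"dr":[0,0,-70],"claw":60},{"xyz":[-170,168,-40],"dr":[0,0,-73],"claw":60},{"xyz":[-170,168,-40],"dr":[0,0,-73],"claw":60},{"xyz":[-170,168,-40],"dr":[0,0,-73],"claw":60}]'
python3 - <<'E'
from rel import *
c=cam("wrist"); save(c,"w7"); print(c["s"]["ee_pos"],tool(c["s"])[3]); crop(c,215,120,130,145,5,"w7c")
E
```

```text
time_s: 8.15
ee_pos: [0.4036, 0.2765, 0.1723]
eef_rot: [0.599, 0.801, -0.001, -0.0]
ft_force: [0.1, 0.4, 0.4]
opening: 0.704
[0.40357285 0.2765391  0.17227001] 16.464166160387
```

View pics/w7c.png

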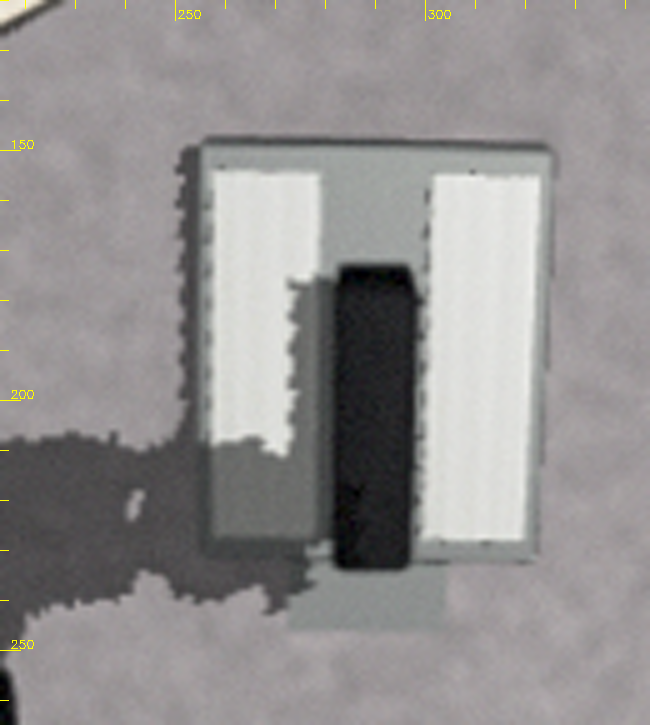

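Run:
```python
from fit import *
from rel import tool
c=load("w7")
B=[(-46,-32),(-46,32),(32,32),(32,-32),(46,-15),(46,15)]
uv=np.array([(255.6,148.6),(325.6,150),(322.6,232.4),(256,232),(272.6,246),(304,246)])
p,e=fit(c,B,uv,.015,(.41,.27,-1.28)); print(p.round(4),np.degrees(p[2]),e)
s=arm.read_state(); print(s["ee_pos"],(p[:2]-s["ee_pos"][:2])*1000,np.degrees(p[2])+90-tool(s)[3])
```

```text
[ 0.4098  0.2772 -1.2977] -74.35129227838935 [0.9  0.87 0.3  0.9  0.41 0.37]
[0.40397142 0.2764945  0.17250767] [5.86029378 0.66619346] -0.7677528065604271
```

```bash
python3 -m inch '[{"xyz":[6,0.7,-40],"dr":[0,0,-0.8],"claw":45},{"xyz":[6,0.7,-80],"dr":[0,0,-0.8],"claw":45},{"xyz":[6,0.7,-115],"dr":[0,0,-0.8],"claw":45},{"xyz":[6,0.7,-132],"dr":[0,0,-0.8],"claw":45},{"xyz":[6,0.7,-138],"dr":[0,0,-0.8],"claw":45},{"xyz":[6,0.7,-138],"dr":[0,0,-0.8],"claw":45},{"xyz":[6,0.7,-138],"dr":[0,0,-0.8],"claw":10},{"xyz":[6,0.7,-138],"dr":[0,0,-0.8],"claw":5},{"xyz":[6,0.7,-138],"dr":[0,0,-0.8],"claw":5},{"xyz":[6,0.7,-138],"dr":[0,0,-0.8],"claw":5},{"xyz":[6,0.7,-138],"dr":[0,0,-0.8],"claw":5}]' 60
python3 - <<'E'
from rel import *
c=cam("wrist"); save(c,"w8"); print(c["s"]["ee_pos"],tool(c["s"])[3],c["s"]["opening"]); crop(c,200,140,165,130,4,"w8c")
E
```

```text
time_s: 9.3
ee_pos: [0.4113, 0.2788, 0.0367]
eef_rot: [0.605, 0.796, 0.001, 0.001]
ft_force: [-0.4, -0.4, 5.8]
opening: 0.144
[0.41127814 0.27877335 0.03674907] 15.587046742012838 0.14420006665949428
```

View pics/w8c.png

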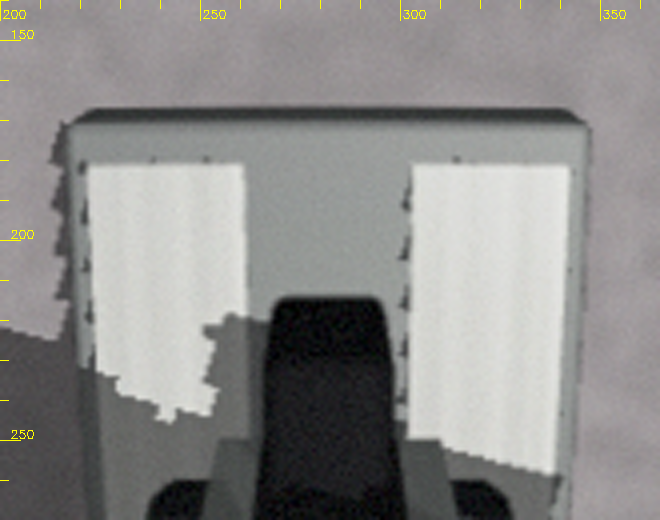

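```bash
python3 -m inch '[{"xyz":[0,0,15],"dr":[0,0,0],"claw":5},{"xyz":[0,0,50],"dr":[0,0,0],"claw":5},{"xyz":[0,-20,100],"dr":[0,0,6],"claw":5},{"xyz":[25,-55,145],"dr":[0,0,14],"claw":5},{"xyz":[50,-90,180],"dr":[0,0,22],"claw":5},{"xyz":[75,-125,205],"dr":[0,0,30],"claw":5},{"xyz":[100,-160,205],"dr":[0,0,38],"claw":5},{"xyz":[125,-195,205],"dr":[0,0,46],"claw":5},{"xyz":[150,-230,205],"dr":[0,0,54],"claw":5},{"xyz":[180,-265,205],"dr":[0,0,62],"claw":5},{"xyz":[205,-300,205],"dr":[0,0,69],"claw":5},{"xyz":[219,-329,205],"dr":[0,0,73.5],"claw":5}]'
python3 -m inch '[{"xyz":[0,0,0],"dr":[0,0,0],"claw":5},{"xyz":[0,0,0],"dr":[0,0,0],"claw":5}]'
python3 - <<'E'
from rel import *
c8=load("w8")
ctr,a,n=rel(c8,(218,170.7),(347,170.7),.015); 
d=ctr-np.array([.41128,.27877]); ex=np.array([np.cos(a),np.sin(a)]); print("drive-tool x,y mm",d@ex*1000,d@[-ex[1],ex[0]]*1000,np.degrees(a)+90-15.587,n)
c=cam("wrist"); save(c,"w9"); print(c["s"]["ee_pos"],tool(c["s"])[3],c["s"]["opening"]); crop(c,160,60,250,190,3,"w9c")
E
```

```text
time_s: 10.55
ee_pos: [0.6306, -0.0546, 0.2402]
eef_rot: [0.007, 1.0, -0.001, 0.0]
ft_force: [0.0, -0.5, -1.4]
opening: 0.146
time_s: 10.75
ee_pos: [0.6286, -0.0521, 0.2396]
eef_rot: [0.01, 1.0, 0.0, -0.001]
ft_force: [-0.1, 0.6, -2.0]
opening: 0.145
drive-tool x,y mm 0.8668411486034635 -0.2740353427982289 -0.01852834865161057 0.06240065764381803
[ 0.62862742 -0.05211577  0.23961601] 88.90875177923624 0.14548839012070475
```

View pics/w9c.png

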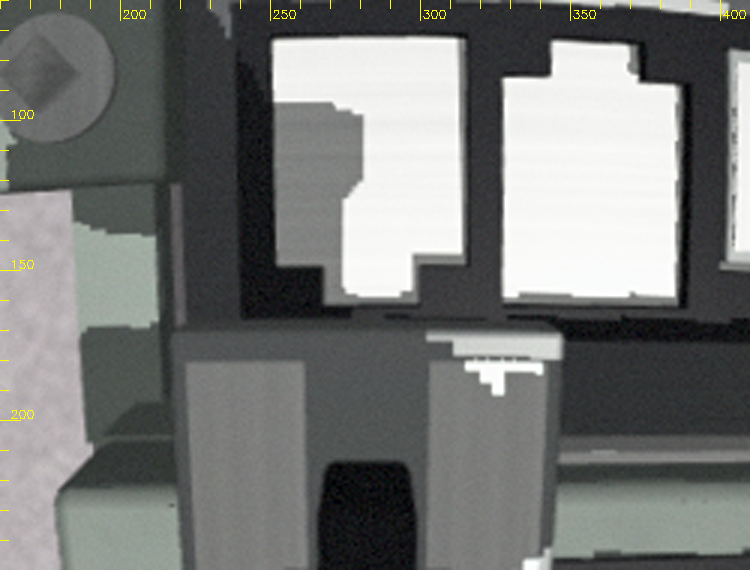

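Run:
```python
from fit import *
from rel import tool
c=load("w9")
A=[(-48,-34),(-48,34),(34,34),(34,-34),(48,-17),(48,17)]
uA=np.array([(250.7,72.7),(315.3,72.7),(315.3,148),(251.7,148.7),(267.7,161.3),(299.3,161.3)])
for z in (.021,.027): 
    p,e=fit(c,A,uA,z,(.55,-.05,0)); print(z,p,np.degrees(p[2]),e)
s=arm.read_state(); print(s["ee_pos"],tool(s)[3])
```

```text
0.021 [ 0.55236441 -0.04961757 -0.01319298] -0.7559017936840451 [0.51 0.32 0.33 0.24 0.22 0.39]
0.027 [ 0.55230256 -0.04963977 -0.01320218] -0.7564294648851667 [0.41 0.73 0.48 0.3  0.35 0.2 ]
[ 0.62841085 -0.05021198  0.23986513] 89.06058848756973
```

```bash
python3 -m inch '[{"xyz":[-38,0.5,0],"dr":[0,0,0.2],"claw":5},{"xyz":[-76,0.7,-10],"dr":[0,0,0.2],"claw":5},{"xyz":[-77,0.7,-50],"dr":[0,0,0.2],"claw":5},{"xyz":[-77,0.7,-95],"dr":[0,0,0.2],"claw":5},{"xyz":[-77,0.7,-135],"dr":[0,0,0.2],"claw":5},{"xyz":[-77,0.7,-155],"dr":[0,0,0.2],"claw":5},{"xyz":[-77,0.7,-160],"dr":[0,0,0.2],"claw":5},{"xyz":[-77,0.7,-160],"dr":[0,0,0.2],"claw":5},{"xyz":[-77,0.7,-160],"dr":[0,0,0.2],"claw":5},{"xyz":[-77,0.7,-160],"dr":[0,0,0.2],"claw":5}]'
python3 - <<'E'
from rel import *
c=cam("wrist"); save(c,"w10"); print(c["s"]["ee_pos"],tool(c["s"])[3],c["s"]["opening"]); crop(c,190,130,190,140,4,"w10c")
E
```

```text
time_s: 11.8
ee_pos: [0.5535, -0.0499, 0.0821]
eef_rot: [0.006, 1.0, -0.0, 0.002]
ft_force: [0.4, 0.2, -2.0]
opening: 0.145
[ 0.55351403 -0.04991072  0.08209285] 89.30929229437294 0.14498516207788353
```

View pics/w10c.png

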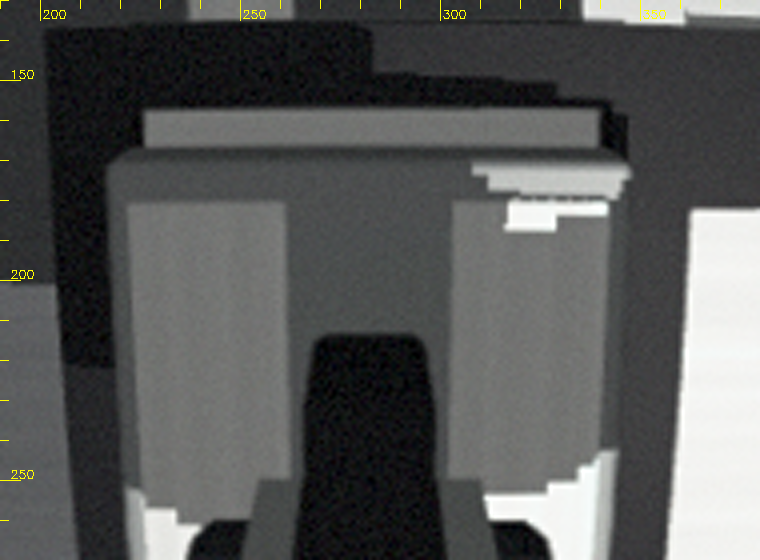

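Run:
```python
from rel import *
c=load("w10")
print(p2w(c,[(226.2,157.5),(340,157.5)],.021).round(4).tolist())
print("drive",p2w(c,[(217,170.3),(347.5,170.3)],.0605).round(4)[:,:2].tolist())
s=arm.read_state();print(s["ee_pos"],s["ft_force"])
```

```text
[[0.5051, -0.0832, 0.021], [0.5059, -0.0148, 0.021]]
drive [[0.5071, -0.0811], [0.5079, -0.0181]]
[ 0.55339282 -0.05008566  0.08197818] [ 0.48959183  0.23811122 -2.33904375]
```

```bash
python3 -m inch '[{"xyz":[-0.7,0.6,0],"dr":[0,0,0],"claw":5},{"xyz":[-0.7,0.6,-7],"dr":[0,0,0],"claw":5},{"xyz":[-0.7,0.6,-14],"dr":[0,0,0],"claw":5},{"xyz":[-0.7,0.6,-19],"dr":[0,0,0],"claw":5},{"xyz":[-0.7,0.6,-21],"dr":[0,0,0],"claw":5},{"xyz":[-0.7,0.6,-21],"dr":[0,0,0],"claw":5}]'
```

```text
time_s: 12.45
ee_pos: [0.5509, -0.0495, 0.0586]
eef_rot: [0.006, 1.0, 0.0, -0.001]
ft_force: [0.6, 0.3, -2.6]
opening: 0.147
```

```bash
python3 -m inch '[{"xyz":[0,0,-2],"dr":[0,0,0],"claw":5},{"xyz":[0,0,-3],"dr":[0,0,0],"claw":5},{"xyz":[0,0,-3],"dr":[0,0,0],"claw":5}]'
python3 -m inch '[{"xyz":[0,0,0],"dr":[0,0,0],"claw":40},{"xyz":[0,0,0],"dr":[0,0,0],"claw":40},{"xyz":[0,0,0],"dr":[0,0,0],"claw":40},{"xyz":[0,0,30],"dr":[0,0,0],"claw":40},{"xyz":[0,0,70],"dr":[0,0,0],"claw":40},{"xyz":[0,0,120],"dr":[0,0,0],"claw":60},{"xyz":[0,0,160],"dr":[0,0,0],"claw":60},{"xyz":[20,0,180],"dr":[0,0,0],"claw":60},{"xyz":[20,0,180],"dr":[0,0,0],"claw":60}]'
python3 - <<'E'
from rel import *
c=cam("wrist"); save(c,"w11"); print(c["s"]["ee_pos"],tool(c["s"])[3],c["s"]["opening"])
E
```

```text
time_s: 12.75
ee_pos: [0.5517, -0.0495, 0.0577]
eef_rot: [0.006, 1.0, -0.0, 0.0]
ft_force: [-4.3, 0.9, 10.0]
opening: 0.143
time_s: 13.65
ee_pos: [0.5757, -0.0496, 0.2406]
eef_rot: [0.006, 1.0, -0.0, 0.005]
ft_force: [-0.2, -0.0, 0.4]
opening: 0.704
[ 0.57572352 -0.04960216  0.24064313] 89.28293676148576 0.7035115220632187
```

View pics/w11.png

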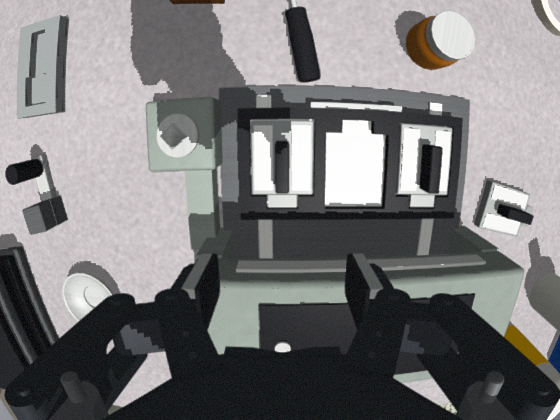

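```bash
python3 -m inch '[{"xyz":[5,25,0],"dr":[0,0,-8.5],"claw":60},{"xyz":[10,50,0],"dr":[0,0,-17],"claw":60},{"xyz":[15,80,0],"dr":[0,0,-25.5],"claw":60},{"xyz":[20,110,0],"dr":[0,0,-34],"claw":60},{"xyz":[20,140,0],"dr":[0,0,-42.5],"claw":60},{"xyz":[20,170,0],"dr":[0,0,-51],"claw":60},{"xyz":[20,200,0],"dr":[0,0,-59.5],"claw":60},{"xyz":[20,230,0],"dr":[0,0,-68],"claw":60},{"xyz":[25,255,0],"dr":[0,0,-76.5],"claw":60},{"xyz":[30,280,0],"dr":[0,0,-85],"claw":60},{"xyz":[35,305,-20],"dr":[0,0,-93],"claw":60},{"xyz":[37,312,-40],"dr":[0,0,-101],"claw":60}]'
python3 -m inch '[{"xyz":[0,0,0],"dr":[0,0,0],"claw":60},{"xyz":[0,0,0],"dr":[0,0,0],"claw":60}]'
python3 - <<'E'
from rel import *
c=cam("wrist"); save(c,"w12"); print(c["s"]["ee_pos"],tool(c["s"])[3],c["s"]["q"].round(2));
E
```

```text
time_s: 14.9
ee_pos: [0.6067, 0.2662, 0.1941]
eef_rot: [0.776, 0.631, -0.0, -0.001]
ft_force: [-0.6, 0.6, -1.1]
opening: 0.7
time_s: 15.1
ee_pos: [0.6071, 0.2612, 0.1944]
eef_rot: [0.774, 0.633, -0.002, -0.0]
ft_force: [-0.1, 0.4, 0.4]
opening: 0.703
[0.60709581 0.26124799 0.1944371 ] -11.49696320734219 [-0.39  0.53 -0.08  1.57  0.05  1.04 -0.68]
```

View pics/w12.png

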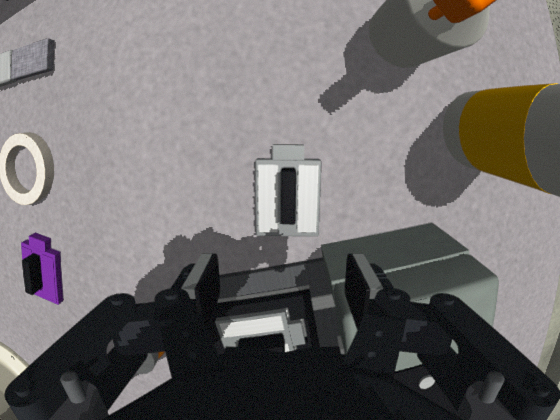

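Run:
```python
from h import *
c=load("w12"); crop(c,235,130,105,120,6,"w12c")
```

```text
(no output)
```

View pics/w12c.png

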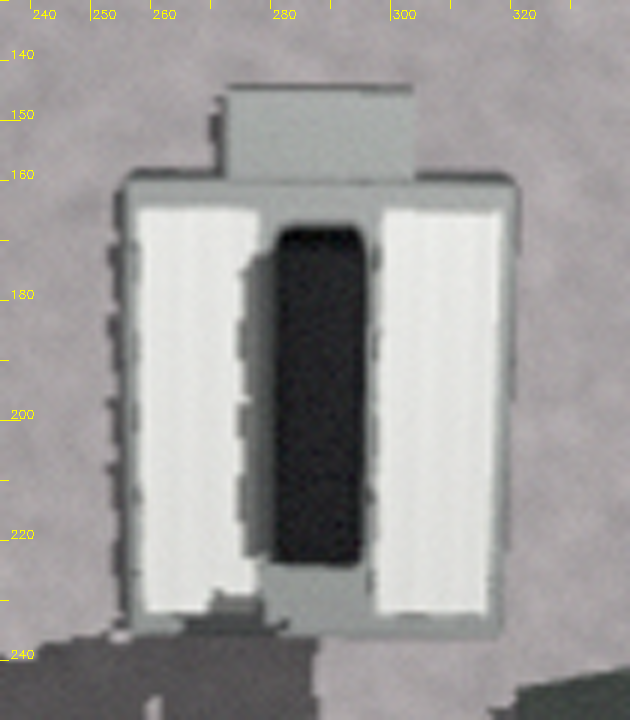

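Run:
```python
from fit import *
from rel import tool
c=load("w12")
B=[(32,32),(32,-32),(-46,-32),(-46,32),(46,15),(46,-15)]
uv=np.array([(255.8,160.2),(320.8,160.2),(318.3,236.2),(256.7,236.2),(272.8,145),(303.8,145)])
p,e=fit(c,B,uv,.015,(.61,.26,1.37)); print(p.round(4),np.degrees(p[2]),e)
s=arm.read_state(); print(s["ee_pos"],(p[:2]-s["ee_pos"][:2])*1000,np.degrees(p[2])-90-tool(s)[3])
```

```text
[0.612  0.2603 1.3673] 78.34140746718322 [0.83 0.59 0.64 0.4  0.21 0.33]
[0.60811304 0.26103678 0.19575455] [ 3.88413558 -0.76068869] -0.08445292427425244
```

```bash
python3 -m inch '[{"xyz":[4,-1,-40],"dr":[0,0,-0.1],"claw":45},{"xyz":[4,-1,-80],"dr":[0,0,-0.1],"claw":45},{"xyz":[4,-1,-120],"dr":[0,0,-0.1],"claw":45},{"xyz":[4,-1,-150],"dr":[0,0,-0.1],"claw":45},{"xyz":[4,-1,-160],"dr":[0,0,-0.1],"claw":45},{"xyz":[4,-1,-160],"dr":[0,0,-0.1],"claw":45},{"xyz":[4,-1,-160],"dr":[0,0,-0.1],"claw":10},{"xyz":[4,-1,-160],"dr":[0,0,-0.1],"claw":5},{"xyz":[4,-1,-160],"dr":[0,0,-0.1],"claw":5},{"xyz":[4,-1,-160],"dr":[0,0,-0.1],"claw":5},{"xyz":[4,-1,-160],"dr":[0,0,-0.1],"claw":5}]' 60
python3 - <<'E'
from rel import *
c=cam("wrist"); save(c,"w13"); print(c["s"]["ee_pos"],tool(c["s"])[3],c["s"]["opening"]); crop(c,200,140,165,140,4,"w13c")
E
```

```text
time_s: 16.25
ee_pos: [0.6144, 0.2621, 0.0391]
eef_rot: [0.776, 0.631, 0.002, 0.001]
ft_force: [-0.8, -1.2, 6.6]
opening: 0.147
[0.61439466 0.26214504 0.03912968] -11.805952008083821 0.1469537989965678
```

View pics/w13c.png

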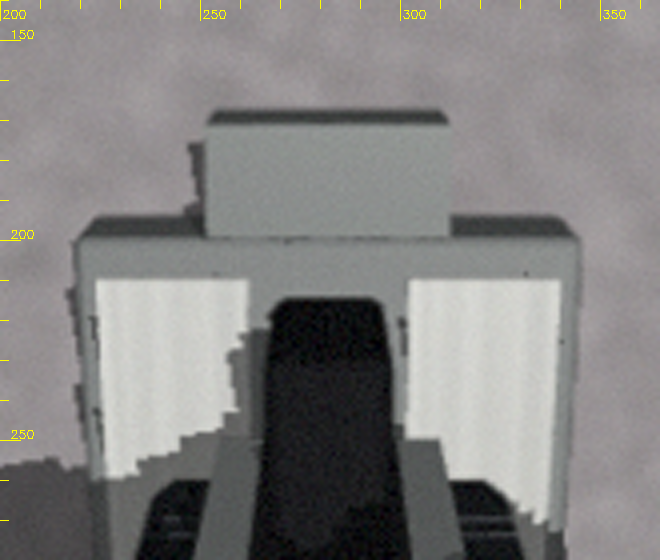

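```bash
python3 -m inch '[{"xyz":[0,0,15],"dr":[0,0,0],"claw":5},{"xyz":[0,0,50],"dr":[0,0,4],"claw":5},{"xyz":[0,0,100],"dr":[0,0,12],"claw":5},{"xyz":[0,0,145],"dr":[0,0,20],"claw":5},{"xyz":[0,-10,180],"dr":[0,0,28],"claw":5},{"xyz":[0,-40,201],"dr":[0,0,36],"claw":5},{"xyz":[0,-70,201],"dr":[0,0,44],"claw":5},{"xyz":[0,-100,201],"dr":[0,0,52],"claw":5},{"xyz":[0,-130,201],"dr":[0,0,60],"claw":5},{"xyz":[0,-160,201],"dr":[0,0,68],"claw":5},{"xyz":[5,-190,201],"dr":[0,0,76],"claw":5},{"xyz":[10,-215,201],"dr":[0,0,84],"claw":5}]'
python3 -m inch '[{"xyz":[5,-17,0],"dr":[0,0,8],"claw":5},{"xyz":[5,-17,0],"dr":[0,0,17],"claw":5},{"xyz":[5,-17,0],"dr":[0,0,17],"claw":5},{"xyz":[5,-17,0],"dr":[0,0,17],"claw":5}]'
python3 - <<'E'
from fit import *
from rel import tool
c=load("w13")
B=[(32,32),(32,-32),(46,15),(46,-15)]
p,e=fit(c,B,np.array([(219.5,200),(345,200),(251.7,171.2),(312.5,171.2)]),.015,(.61,.26,1.37)); print(p,e)
d=p[:2]-[.61439,.26215]; ex=np.array([np.cos(p[2]),np.sin(p[2])]); print("drive-tool",d@ex*1000,d@[-ex[1],ex[0]]*1000,np.degrees(p[2])-90+11.806)
c=cam("wrist"); save(c,"w14"); print(c["s"]["ee_pos"],tool(c["s"])[3],c["s"]["opening"]); crop(c,160,60,250,190,3,"w14c")
E
```

```text
time_s: 17.5
ee_pos: [0.622, 0.044, 0.2384]
eef_rot: [0.152, 0.988, -0.001, 0.0]
ft_force: [1.1, 0.6, -1.4]
opening: 0.149
time_s: 17.9
ee_pos: [0.6271, 0.0299, 0.2379]
eef_rot: [0.009, 1.0, 0.0, 0.0]
ft_force: [-0.2, -0.9, -2.9]
opening: 0.144
[0.61373749 0.26015937 1.36446491] [1.23 1.03 0.39 0.51]
drive-tool -2.08208481848938 0.23085285897981425 -0.01591962280742898
[0.62712637 0.02986359 0.2379116 ] 89.01925099163772 0.14435090454861285
```

View pics/w14c.png

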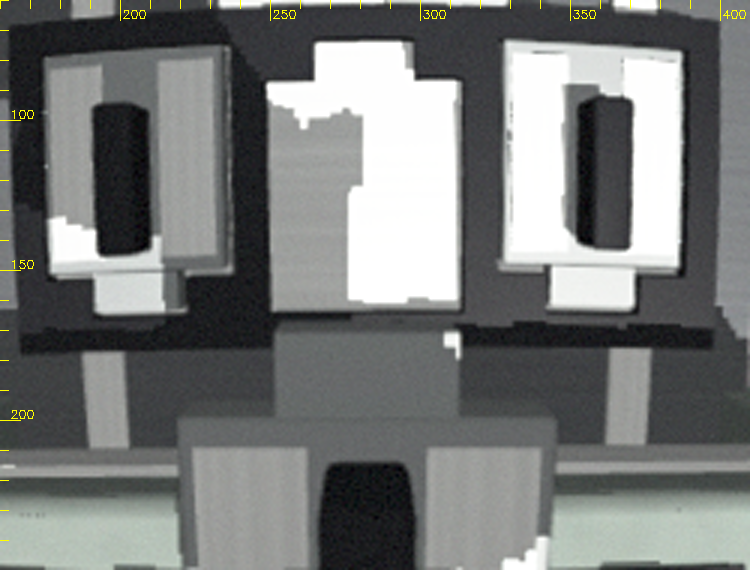

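Run:
```python
from fit import *
from rel import tool
c=load("w14")
B=[(-48,-17),(-48,17),(-34,-34),(-34,34),(48,-34),(48,34)]
uB=np.array([(264.7,74),(297.7,74),(249.3,86.7),(313.7,86.7),(250.3,163.7),(313.7,163.7)])
for z in (.021,.027): 
    p,e=fit(c,B,uB,z,(.55,.03,0)); print(z,p,np.degrees(p[2]),e)
s=arm.read_state(); print(s["ee_pos"],tool(s)[3])
```

```text
0.021 [ 0.5530434   0.03039168 -0.01190304] -0.6819940201817167 [0.57 0.21 0.72 0.36 0.53 0.86]
0.027 [ 0.55333915  0.03039459 -0.01190415] -0.6820577449372688 [0.34 0.52 0.54 0.45 0.42 0.16]
[0.62714482 0.03018456 0.23783306] 89.05677294668386
```

```bash
python3 -m inch '[{"xyz":[-38,0.5,0],"dr":[0,0,0.2],"claw":5},{"xyz":[-75,0.5,-10],"dr":[0,0,0.2],"claw":5},{"xyz":[-76,0.5,-50],"dr":[0,0,0.2],"claw":5},{"xyz":[-76,0.5,-95],"dr":[0,0,0.2],"claw":5},{"xyz":[-76,0.5,-135],"dr":[0,0,0.2],"claw":5},{"xyz":[-76,0.5,-150],"dr":[0,0,0.2],"claw":5},{"xyz":[-76,0.5,-156],"dr":[0,0,0.2],"claw":5},{"xyz":[-76,0.5,-156],"dr":[0,0,0.2],"claw":5},{"xyz":[-76,0.5,-156],"dr":[0,0,0.2],"claw":5},{"xyz":[-76,0.5,-156],"dr":[0,0,0.2],"claw":5}]'
python3 - <<'E'
from rel import *
c=cam("wrist"); save(c,"w15"); print(c["s"]["ee_pos"],tool(c["s"])[3],c["s"]["opening"]); crop(c,190,130,190,140,4,"w15c")
E
```

```text
time_s: 18.95
ee_pos: [0.553, 0.0301, 0.0832]
eef_rot: [0.005, 1.0, 0.0, 0.002]
ft_force: [-0.2, 0.0, -1.8]
opening: 0.146
[0.55302949 0.03013189 0.08319081] 89.37434336743632 0.14640054601002417
```

View pics/w15c.png

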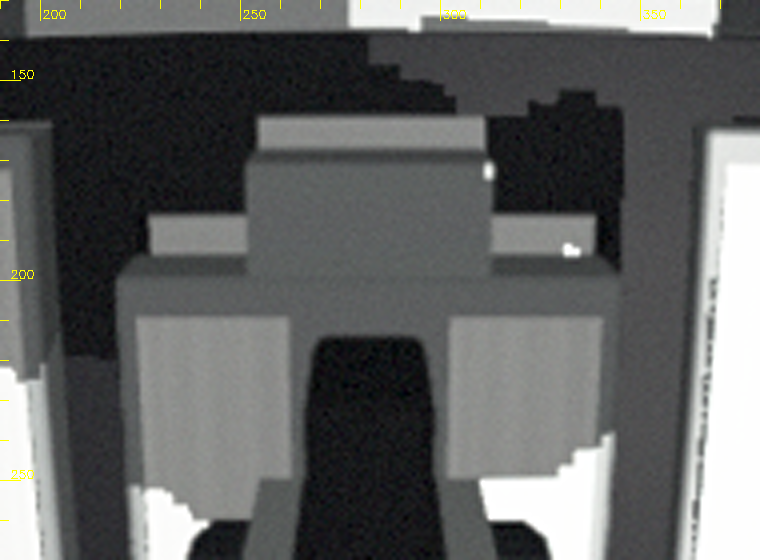

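Run:
```python
from fit import *
c=load("w15")
P=[(48,-17),(48,17),(34,-34),(34,34)]; P=[(a,-b) for a,b in P]
p,e=fit(c,P,np.array([(254.2,159),(311.5,159),(227,183.5),(339.2,183.5)]),.021,(.55,.03,3.13)); print(p,e)
D=[(46,15),(46,-15),(32,32),(32,-32)]
q,e=fit(c,D,np.array([(251.7,170.7),(313,170.7),(219.2,199.2),(344.3,199.2)]),.059,(.55,.03,3.13)); print(q,e,(p-q)*1000)
print(arm.read_state()["ee_pos"])
```

```text
[0.55467282 0.03041121 3.1316967 ] [0.71 0.67 0.69 0.78]
[0.55388856 0.02975141 3.12891036] [0.48 0.28 1.14 1.7 ] [0.78425575 0.65980474 2.78634872]
[0.55280932 0.03002335 0.0829739 ]
```

```bash
python3 -m inch '[{"xyz":[0.2,0.5,0],"dr":[0,0,0.1],"claw":5},{"xyz":[0.2,0.5,-7],"dr":[0,0,0.1],"claw":5},{"xyz":[0.2,0.5,-14],"dr":[0,0,0.1],"claw":5},{"xyz":[0.2,0.5,-18],"dr":[0,0,0.1],"claw":5},{"xyz":[0.2,0.5,-19],"dr":[0,0,0.1],"claw":5},{"xyz":[0.2,0.5,-19],"dr":[0,0,0.1],"claw":5}]'
```

```text
time_s: 19.6
ee_pos: [0.5513, 0.0305, 0.0618]
eef_rot: [0.004, 1.0, 0.0, -0.001]
ft_force: [0.4, -0.7, -2.0]
opening: 0.143
```

```bash
python3 -m inch '[{"xyz":[0,0,-2],"dr":[0,0,0],"claw":5},{"xyz":[0,0,-3],"dr":[0,0,0],"claw":5},{"xyz":[0,0,-3],"dr":[0,0,0],"claw":5}]'
python3 -m inch '[{"xyz":[0,0,0],"dr":[0,0,0],"claw":40},{"xyz":[0,0,0],"dr":[0,0,0],"claw":40},{"xyz":[0,0,0],"dr":[0,0,0],"claw":40},{"xyz":[0,0,30],"dr":[0,0,0],"claw":40},{"xyz":[0,0,70],"dr":[0,0,0],"claw":40},{"xyz":[0,0,120],"dr":[0,0,0],"claw":60},{"xyz":[0,-40,160],"dr":[0,0,0],"claw":60},{"xyz":[0,-80,180],"dr":[0,0,0],"claw":60},{"xyz":[0,-120,180],"dr":[0,0,0],"claw":60},{"xyz":[0,-160,180],"dr":[0,0,0],"claw":60},{"xyz":[0,-160,180],"dr":[0,0,0],"claw":60},{"xyz":[0,-160,180],"dr":[0,0,0],"claw":60}]'
python3 - <<'E'
from rel import *
c=cam("wrist"); save(c,"w16"); print(c["s"]["ee_pos"],tool(c["s"])[3],c["s"]["q"].round(2))
E
```

```text
time_s: 19.9
ee_pos: [0.552, 0.0305, 0.0601]
eef_rot: [0.004, 1.0, -0.0, 0.0]
ft_force: [-1.1, -0.9, 4.9]
opening: 0.142
time_s: 21.1
ee_pos: [0.5513, -0.1309, 0.2391]
eef_rot: [0.006, 1.0, 0.0, -0.0]
ft_force: [1.4, 0.3, 0.0]
opening: 0.699
[ 0.55128057 -0.13089935  0.23907403] 89.31102685625899 [ 0.49  0.35 -0.37  1.77  0.14  1.05  1.62]
```

View pics/w16.png

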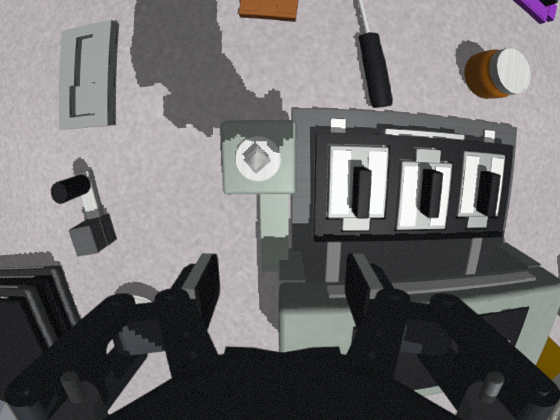

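Run:
```python
from h import *
c=load("w16"); crop(c,215,115,85,85,8,"w16c"); crop(c,40,145,95,120,6,"w16d")
```

```text
(no output)
```

View pics/w16c.png

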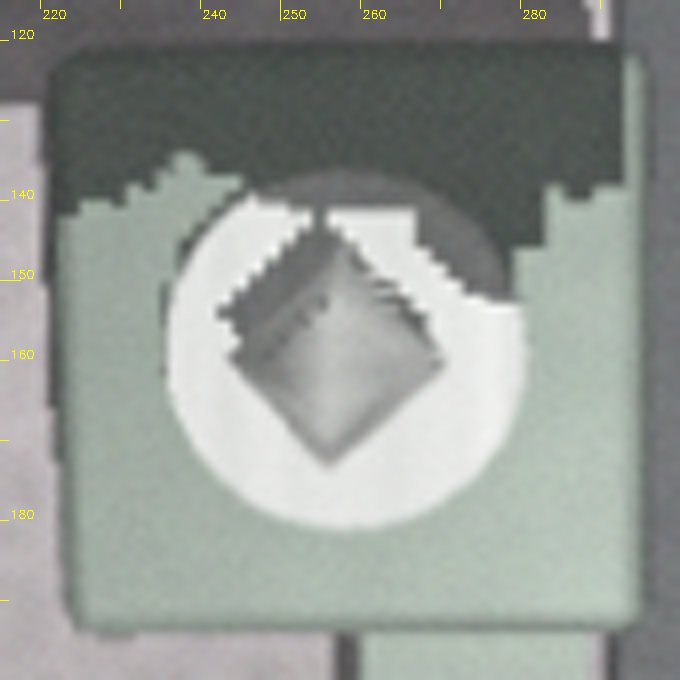

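View pics/w16d.png

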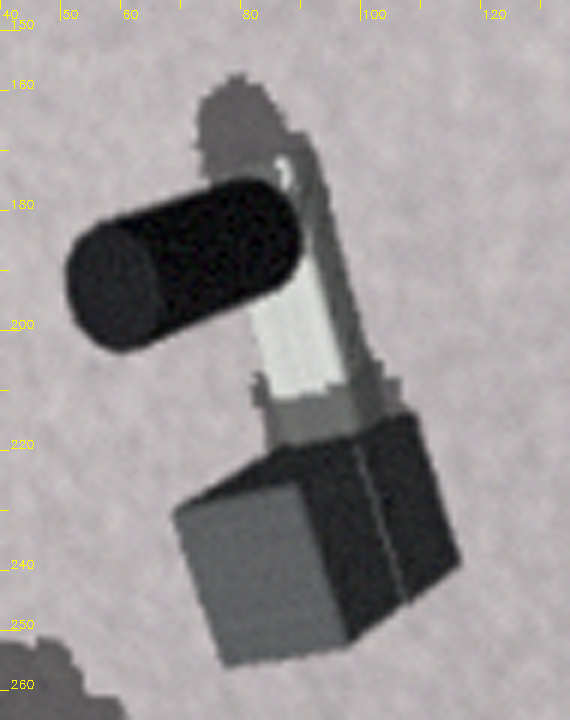

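Run:
```python
from fit import *
c=load("w16")
P=p2w(c,[(243.5,160),(256,173.1),(270.6,160.6)],.071)[:,:2]; print(P)
for a,b in ((0,1),(1,2)):
    d=P[b]-P[a]; print(np.degrees(np.arctan2(d[1],d[0])),np.linalg.norm(d))
print("collar",p2w(c,[(258.1,158.6)],.056))
th=np.linspace(0,2*np.pi,24,endpoint=False)
# gearbox top corners
print(p2w(c,[(221,120.5),(295.5,120.5),(294.5,193.5),(224,193.7)],.05).round(4))
# crank hub top z=.052 : corners ; 
uv=np.array([(69,230.3),(89.2,225.5),(98,252.2),(77.5,256.5)])
H=p2w(c,uv,.052)[:,:2]; print(H,H.mean(0))
for a,b in ((0,1),(1,2),(2,3),(3,0)):
    d=H[b]-H[a]; print(np.degrees(np.arctan2(d[1],d[0])),np.linalg.norm(d))
print("grip top",p2w(c,[(58.5,193)],.070))
```

```text
[[ 0.51596105 -0.16663766]
 [ 0.52855722 -0.1552803 ]
 [ 0.5170329  -0.14141242]]
42.03947649470677 0.01696033849468341
129.7268426937237 0.01803130061532579
collar [[ 0.516521   -0.15410104  0.056     ]]
[[ 0.478  -0.1906  0.05  ]
 [ 0.4799 -0.1172  0.05  ]
 [ 0.5531 -0.1187  0.05  ]
 [ 0.5522 -0.1905  0.05  ]]
[[ 0.59186802 -0.39145039]
 [ 0.58555755 -0.35811208]
 [ 0.61910251 -0.35235162]
 [ 0.62615748 -0.38632386]] [ 0.60567139 -0.37205949]
100.71846147305513 0.03393029868128486
9.743988888502637 0.03403596366402277
-78.26821570139863 0.03469705269261918
-171.49683303416336 0.0346705665427836
grip top [[ 0.54159792 -0.38340566  0.07      ]]
```

```bash
python3 -m inch '[{"xyz":[10,-40,0],"dr":[0,0,5],"claw":70},{"xyz":[20,-80,0],"dr":[0,0,10],"claw":70},{"xyz":[30,-120,0],"dr":[0,0,10],"claw":70},{"xyz":[40,-160,0],"dr":[0,0,10],"claw":70},{"xyz":[50,-200,-15],"dr":[0,0,10],"claw":70},{"xyz":[55,-241,-30],"dr":[0,0,10],"claw":70},{"xyz":[55,-241,-30],"dr":[0,0,10],"claw":70},{"xyz":[55,-241,-30],"dr":[0,0,10],"claw":70},{"xyz":[55,-241,-30],"dr":[0,0,10],"claw":70}]'
python3 - <<'E'
from rel import *
c=cam("wrist"); save(c,"w17"); print(c["s"]["ee_pos"],tool(c["s"])[3],c["s"]["q"].round(2)); crop(c,220,60,130,190,4,"w17c")
E
```

```text
time_s: 22.05
ee_pos: [0.608, -0.3673, 0.2095]
eef_rot: [-0.085, 0.996, 0.001, 0.0]
ft_force: [0.4, 0.7, 0.1]
opening: 0.822
[ 0.60800202 -0.36734943  0.20947564] 99.69461983089823 [ 0.71  0.62 -0.31  1.41  0.2   1.14  2.11]
```

View pics/w17.png

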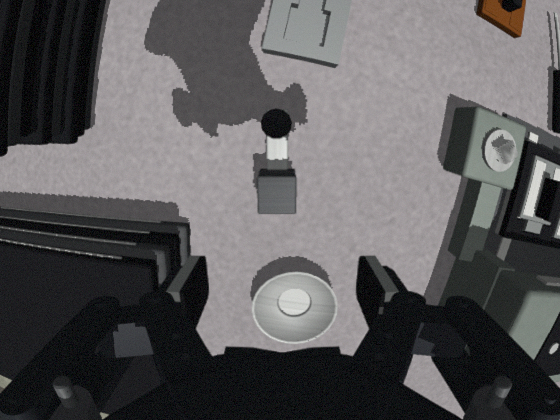

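View pics/w17c.png

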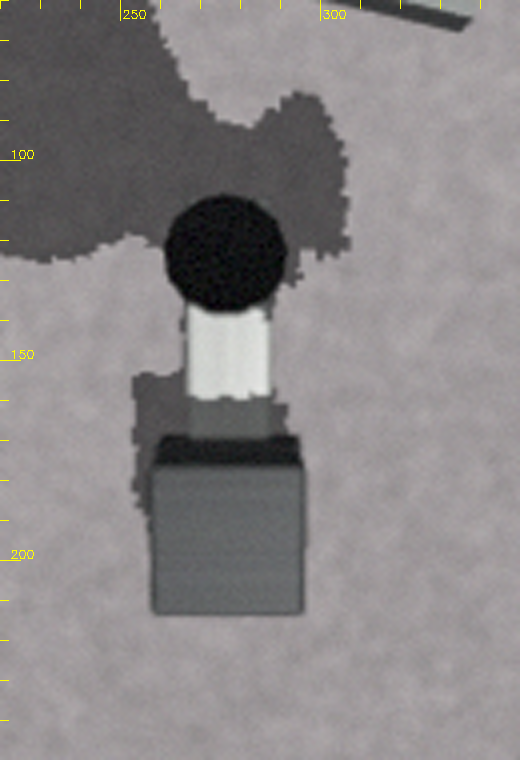

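Run:
```python
from fit import *
from rel import tool
c=load("w17")
B=[(18,-18),(18,18),(-18,18),(-18,-18),(65,0)]
p,e=fit(c,B,np.array([(258,176.2),(296,176.2),(296,213.2),(258,213.2),(276.4,123.5)]),[.052]*4+[.07],(.6,-.37,3.3)); print(p,np.degrees(p[2]),e)
s=arm.read_state(); print(s["ee_pos"],(p[:2]-s["ee_pos"][:2])*1000,np.degrees(p[2])-90-tool(s)[3])
print("bowl",p2w(c,[(295,310),(252,300),(295,272)],.03).round(3))
```

```text
[ 0.6056529  -0.37244739  3.31171059] 189.74703992678525 [38.82 39.1  38.36 38.44  0.17]
[ 0.60811438 -0.36738919  0.20996536] [-2.46147817 -5.05820105] 0.036028319972118084
bowl [[ 0.737 -0.331  0.03 ]
 [ 0.732 -0.38   0.03 ]
 [ 0.689 -0.339  0.03 ]]
```

Run:
```python
from fit import *
from rel import tool
c=load("w17")
B=[(18,18),(18,-18),(-18,-18),(-18,18),(65,0)]
p,e=fit(c,B,np.array([(258,176.2),(296,176.2),(296,213.2),(258,213.2),(276.4,123.5)]),[.052]*4+[.07],(.6,-.37,3.3)); print(p,np.degrees(p[2]),e)
s=arm.read_state(); print(s["ee_pos"],(p[:2]-s["ee_pos"][:2])*1000,np.degrees(p[2])-90-tool(s)[3])
```

```text
[ 0.60526248 -0.37248572  3.31050293] 189.67784590030425 [1.05 0.87 0.82 0.82 0.3 ]
[ 0.60811438 -0.36738919  0.20996536] [-2.85189799 -5.09652832] -0.033165706508881954
```

```bash
python3 -m inch '[{"xyz":[-3,-5,-40],"dr":[0,0,0],"claw":75},{"xyz":[-3,-5,-80],"dr":[0,0,0],"claw":75},{"xyz":[-3,-5,-120],"dr":[0,0,0],"claw":75},{"xyz":[-3,-5,-155],"dr":[0,0,0],"claw":75},{"xyz":[-3,-5,-175],"dr":[0,0,0],"claw":75},{"xyz":[-3,-5,-181],"dr":[0,0,0],"claw":75},{"xyz":[-3,-5,-181],"dr":[0,0,0],"claw":60},{"xyz":[-3,-5,-181],"dr":[0,0,0],"claw":30},{"xyz":[-3,-5,-181],"dr":[0,0,0],"claw":20},{"xyz":[-3,-5,-181],"dr":[0,0,0],"claw":20},{"xyz":[-3,-5,-181],"dr":[0,0,0],"claw":20},{"xyz":[-3,-5,-181],"dr":[0,0,0],"claw":20}]' 90
python3 - <<'E'
from rel import *
c=cam("wrist"); save(c,"w18"); print(c["s"]["ee_pos"],tool(c["s"])[3],c["s"]["opening"])
E
```

```text
time_s: 23.3
ee_pos: [0.6057, -0.3761, 0.0313]
eef_rot: [-0.083, 0.997, -0.001, 0.002]
ft_force: [0.1, 0.7, 7.7]
opening: 0.409
[ 0.60568263 -0.37610392  0.03128848] 99.49369328974103 0.408979952996709
```

View pics/w18.png

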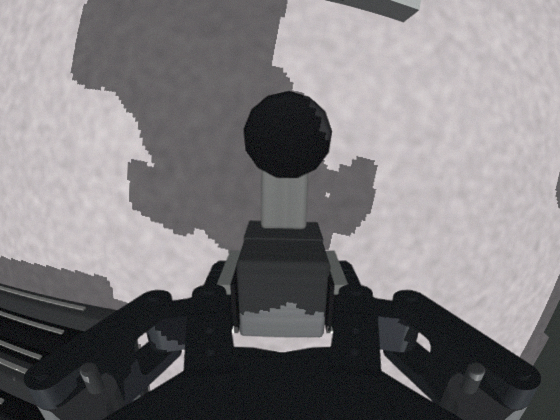

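Run:
```python
from rel import *
c=load("w18"); crop(c,225,80,125,260,3,"w18c")
g=p2w(c,[(288,135)],.07)[0]; print(g)
t=np.array([.60568,-.37610]); a=np.radians(189.5); ex=np.array([np.cos(a),np.sin(a)]); d=g[:2]-t; print(d@ex*1000,d@[-ex[1],ex[0]]*1000)
```

```text
[ 0.54144901 -0.38523326  0.07      ]
64.85751952798844 -1.593167458051795
```

View pics/w18c.png

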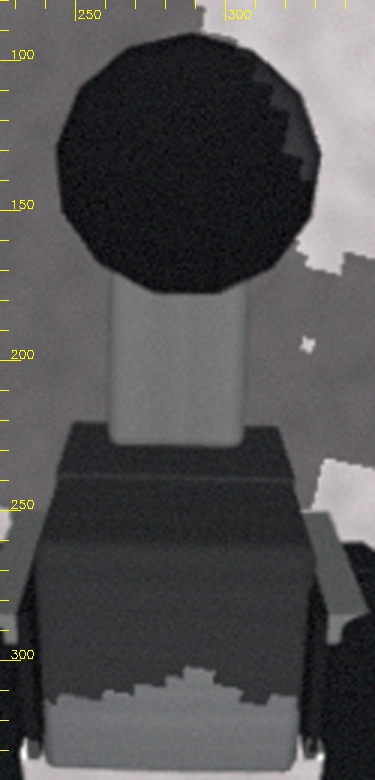

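Run:
```python
from fit import *
c=load("w18")
B=[(18,18),(18,-18),(-18,-18),(-18,18),(65,0)]
p,e=fit(c,B,np.array([(238.3,261.7),(327.7,261.7),(324,336.7),(240,336.7),(288,134.8)]),[.052]*4+[.07],(.6,-.37,3.3)); print(p,np.degrees(p[2]),e)
t=np.array([.60568,-.37610]); a=np.radians(189.49); ex=np.array([np.cos(a),np.sin(a)]); d=p[:2]-t; print("crank-tool in crank axes",d@ex*1000,d@[-ex[1],ex[0]]*1000,np.degrees(p[2])-189.49)
```

```text
[ 0.60587736 -0.37592936  3.28845221] 188.41443295568519 [2.34 3.67 1.14 0.44 0.79]
crank-tool in crank axes -0.22279028466158196 -0.13576538062954394 -1.0755670443148233
```

```bash
python3 -m inch '[{"xyz":[0,0,15],"dr":[0,0,0],"claw":20},{"xyz":[0,0,50],"dr":[0,0,0],"claw":20},{"xyz":[0,5,95],"dr":[0,0,-5],"claw":20},{"xyz":[-10,30,130],"dr":[0,0,-12],"claw":20},{"xyz":[-20,60,130],"dr":[0,0,-19],"claw":20},{"xyz":[-30,90,130],"dr":[0,0,-26],"claw":20},{"xyz":[-40,120,130],"dr":[0,0,-33],"claw":20},{"xyz":[-55,150,130],"dr":[0,0,-40],"claw":20},{"xyz":[-70,180,130],"dr":[0,0,-47],"claw":20},{"xyz":[-85,210,130],"dr":[0,0,-54],"claw":20},{"xyz":[-89,222,130],"dr":[0,0,-58],"claw":20},{"xyz":[-89,222,130],"dr":[0,0,-58],"claw":20}]'
python3 -m inch '[{"xyz":[0,0,0],"dr":[0,0,0],"claw":20},{"xyz":[0,0,0],"dr":[0,0,0],"claw":20}]'
python3 - <<'E'
from rel import *
c=cam("wrist"); save(c,"w19"); print(c["s"]["ee_pos"],tool(c["s"])[3],c["s"]["opening"],c["s"]["ft_force"])
c=cam("scene"); save(c,"s19"); crop(c,100,140,220,170,3,"s19c")
E
```

```text
time_s: 24.55
ee_pos: [0.5138, -0.1508, 0.1591]
eef_rot: [0.409, 0.912, 0.0, -0.0]
ft_force: [-0.1, 0.3, -4.0]
opening: 0.406
time_s: 24.75
ee_pos: [0.5151, -0.1551, 0.1588]
eef_rot: [0.411, 0.912, -0.0, 0.001]
ft_force: [-0.9, 1.4, -4.1]
opening: 0.406
[ 0.51508939 -0.15513264  0.15877914] 41.47449267594182 0.40633228990765896 [-0.9182568   1.36731732 -4.12283808]
```

View pics/w19.png

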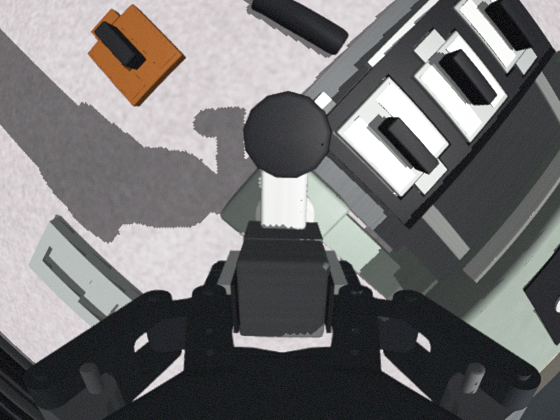

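View pics/s19c.png

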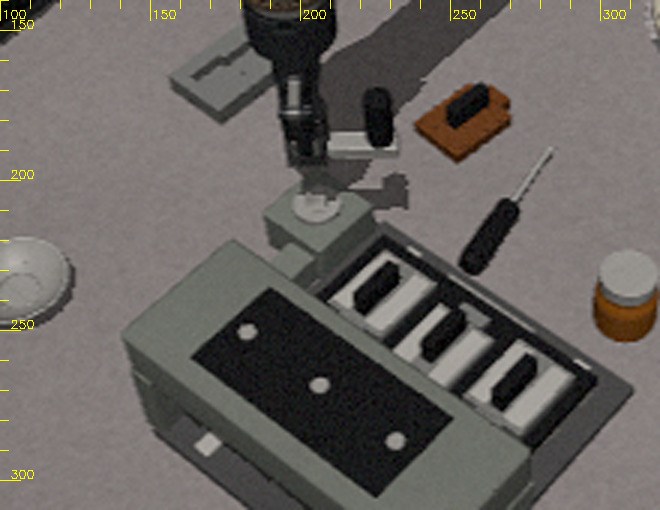

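```bash
python3 -m inch '[{"xyz":[1.4,1,-25],"dr":[0,0,0],"claw":20},{"xyz":[1.4,1,-45],"dr":[0,0,0],"claw":20},{"xyz":[1.4,1,-53],"dr":[0,0,0],"claw":20},{"xyz":[1.4,1,-58],"dr":[0,0,0],"claw":20},{"xyz":[1.4,1,-60],"dr":[0,0,0],"claw":20},{"xyz":[1.4,1,-60],"dr":[0,0,0],"claw":20}]'
python3 -m inch '[{"xyz":[0,0,-2],"dr":[0,0,0],"claw":20},{"xyz":[0,0,-4],"dr":[0,0,0],"claw":20},{"xyz":[0,0,-5],"dr":[0,0,0],"claw":20},{"xyz":[0,0,-5],"dr":[0,0,0],"claw":20}]'
```

```text
time_s: 25.45
ee_pos: [0.5165, -0.1528, 0.0987]
eef_rot: [0.411, 0.912, 0.0, 0.0]
ft_force: [0.3, 0.2, -3.8]
opening: 0.402
time_s: 25.85
ee_pos: [0.516, -0.1525, 0.0933]
eef_rot: [0.411, 0.912, 0.0, -0.0]
ft_force: [0.2, -0.1, -3.3]
opening: 0.405
```

```bash
python3 -m inch '[{"xyz":[0,0,-3],"dr":[0,0,0],"claw":20},{"xyz":[0,0,-6],"dr":[0,0,0],"claw":20},{"xyz":[0,0,-7.5],"dr":[0,0,0],"claw":20},{"xyz":[0,0,-7.5],"dr":[0,0,0],"claw":20},{"xyz":[0,0,-7.5],"dr":[0,0,0],"claw":20}]'
```

```text
time_s: 26.35
ee_pos: [0.5162, -0.1526, 0.0872]
eef_rot: [0.411, 0.912, -0.0, 0.0]
ft_force: [-4.5, 0.5, 10.6]
opening: 0.407
```

```bash
python3 -m inch '[{"xyz":[0,0,0.5],"dr":[0,0,0],"claw":60},{"xyz":[0,0,0.5],"dr":[0,0,0],"claw":70},{"xyz":[0,0,0.5],"dr":[0,0,0],"claw":70},{"xyz":[0,0,0.5],"dr":[0,0,0],"claw":70},{"xyz":[0,0,30],"dr":[0,0,0],"claw":70},{"xyz":[0,0,70],"dr":[0,0,0],"claw":70},{"xyz":[0,0,120],"dr":[0,0,0],"claw":70},{"xyz":[0,0,120],"dr":[0,0,0],"claw":70},{"xyz":[0,0,120],"dr":[0,0,0],"claw":70}]'
python3 - <<'E'
from rel import *
c=cam("wrist"); save(c,"w20"); print(c["s"]["ee_pos"],tool(c["s"])[3],c["s"]["opening"],c["s"]["ft_force"])
E
```

```text
time_s: 27.25
ee_pos: [0.5171, -0.1529, 0.2073]
eef_rot: [0.411, 0.912, 0.0, 0.002]
ft_force: [-1.1, 0.5, -0.3]
opening: 0.82
[ 0.51705626 -0.1528993   0.20725674] 41.48473801837243 0.8203342419518083 [-1.06848688  0.46044388 -0.32375006]
```

View pics/w20.png

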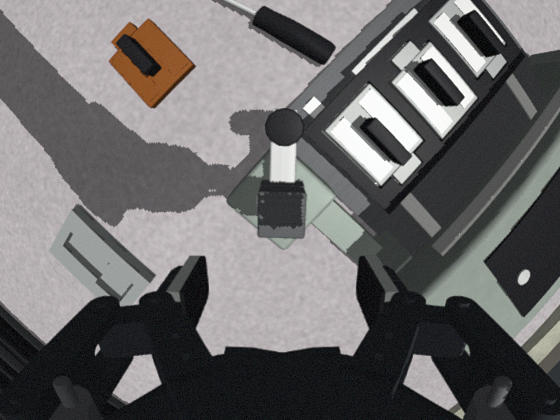

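Run:
```python
from fit import *
c=load("w20"); crop(c,225,95,120,160,5,"w20c")
print(p2w(c,[(284.3,127.3)],.126))
B=[(18,18),(18,-18),(-18,-18),(-18,18),(65,0)]
p,e=fit(c,B,np.array([(260,191.5),(306,191.5),(304,238),(258.5,237.5),(284.3,127.3)]),[.108]*4+[.126],(.516,-.153,2.3)); print(p,np.degrees(p[2]),e)
```

```text
[[ 0.47473782 -0.10349977  0.126     ]]
[ 0.51653611 -0.15284339  2.27331443] 130.25132257258795 [2.06 1.35 1.31 0.61 0.51]
```

View pics/w20c.png

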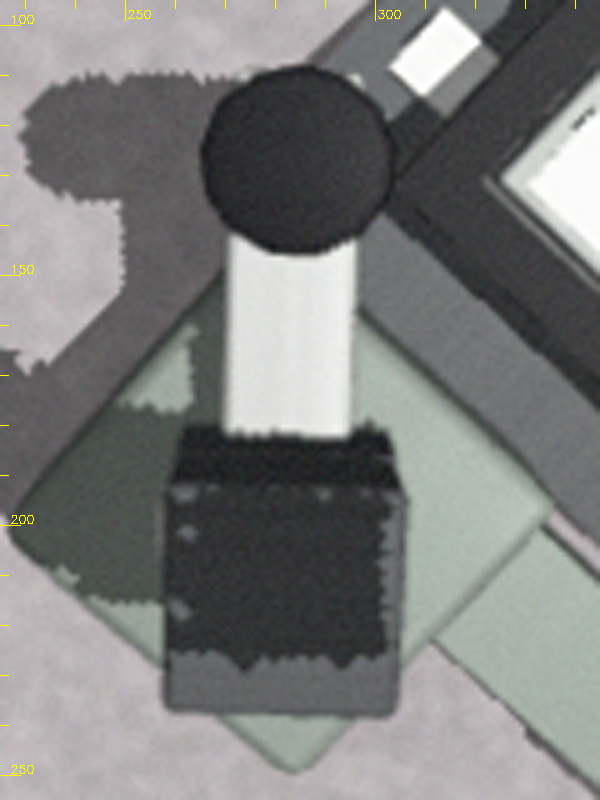

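```bash
python3 -m inch '[{"xyz":[-20,25,0],"dr":[0,0,0],"claw":60},{"xyz":[-42.4,49.4,0],"dr":[0,0,0],"claw":60},{"xyz":[-42.4,49.4,-30],"dr":[0,0,0],"claw":60},{"xyz":[-42.4,49.4,-65],"dr":[0,0,0],"claw":60},{"xyz":[-42.4,49.4,-95],"dr":[0,0,0],"claw":60},{"xyz":[-42.4,49.4,-108],"dr":[0,0,0],"claw":60},{"xyz":[-42.4,49.4,-108],"dr":[0,0,0],"claw":60},{"xyz":[-42.4,49.4,-108],"dr":[0,0,0],"claw":40},{"xyz":[-42.4,49.4,-108],"dr":[0,0,0],"claw":20},{"xyz":[-42.4,49.4,-108],"dr":[0,0,0],"claw":20},{"xyz":[-42.4,49.4,-108],"dr":[0,0,0],"claw":20},{"xyz":[-42.4,49.4,-108],"dr":[0,0,0],"claw":20}]' 40
python3 - <<'E'
from rel import *
c=cam("wrist"); save(c,"w21"); print(c["s"]["ee_pos"],tool(c["s"])[3],c["s"]["opening"],c["s"]["ft_force"],c["s"]["q"].round(2))
E
```

```text
time_s: 28.5
ee_pos: [0.4745, -0.1033, 0.0988]
eef_rot: [0.411, 0.912, 0.0, 0.001]
ft_force: [0.1, 0.5, 4.5]
opening: 0.291
[ 0.47454363 -0.10326408  0.09878707] 41.49395855789873 0.29124684889881625 [0.06164022 0.50029611 4.54346297] [ 0.29  0.39 -0.15  2.08  0.09  0.68  0.8 ]
```

View pics/w21.png

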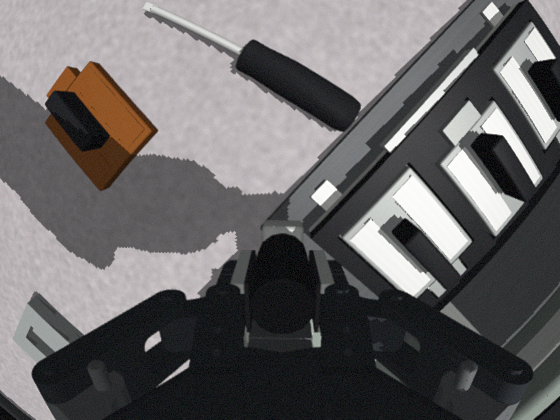

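Run:
```python
import numpy as np
for k in range(1,10):
    f=np.radians(130-20*k); print(k,(65*np.array([np.cos(f)-np.cos(np.radians(130)),np.sin(f)-np.sin(np.radians(130))])).round(1))
```

```text
1 [19.5 11.3]
2 [41.8 15.2]
3 [64.  11.3]
4 [83.6  0. ]
5 [ 98.1 -17.3]
6 [105.8 -38.5]
7 [105.8 -61.1]
8 [ 98.1 -82.3]
9 [ 83.6 -99.6]
```

```bash
python3 -m inch '[{"xyz":[9.4,6.5,0],"dr":[0,0,0],"claw":20},{"xyz":[19.5,11.3,0],"dr":[0,0,0],"claw":20},{"xyz":[41.8,15.2,0],"dr":[0,0,0],"claw":20},{"xyz":[64,11.3,0],"dr":[0,0,0],"claw":20},{"xyz":[83.6,0,0],"dr":[0,0,0],"claw":20}]'; python3 -c "
from workcell import arm; s=arm.read_state(); print(s['moment'],s['joint_velocities'].round(2))"
python3 -m inch '[{"xyz":[14.5,-17.3,0],"dr":[0,0,0],"claw":20},{"xyz":[22.2,-38.5,0],"dr":[0,0,0],"claw":20},{"xyz":[22.2,-61.1,0],"dr":[0,0,0],"claw":20},{"xyz":[14.5,-82.3,0],"dr":[0,0,0],"claw":20},{"xyz":[0,-99.6,0],"dr":[0,0,0],"claw":20}]'
python3 - <<'E'
from rel import *
c=cam("wrist"); save(c,"w22"); print(c["s"]["ee_pos"],tool(c["s"])[3],c["s"]["opening"],c["s"]["ft_force"],c["s"]["q"].round(2))
E
```

```text
time_s: 29.05
ee_pos: [0.5571, -0.1025, 0.0986]
eef_rot: [0.41, 0.912, -0.001, -0.001]
ft_force: [-5.4, -1.9, 10.3]
opening: 0.296
[-0.85428195  1.90652326 -0.04019603] [ 0.12  0.3   0.05 -0.52  0.02  0.24  0.18]
time_s: 29.55
ee_pos: [0.5601, -0.2032, 0.0991]
eef_rot: [0.41, 0.912, 0.001, 0.002]
ft_force: [1.2, 2.6, 3.7]
opening: 0.296
[ 0.56007677 -0.20316752  0.09912276] 41.52782590087919 0.29580526086073156 [1.17815434 2.56002661 3.69232316] [ 0.41  0.55 -0.13  1.81  0.1   0.79  0.95]
```

View pics/w22.png

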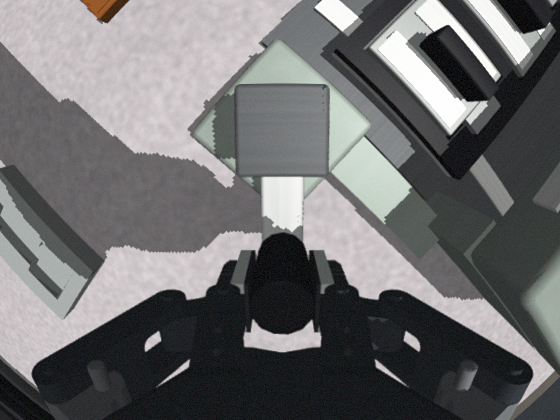

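```bash
B1='x'; python3 -m inch '[{"xyz":[-19.5,-11.3,0],"dr":[0,0,0],"claw":20},{"xyz":[-41.8,-15.2,0],"dr":[0,0,0],"claw":20},{"xyz":[-64,-11.3,0],"dr":[0,0,0],"claw":20},{"xyz":[-83.6,0,0],"dr":[0,0,0],"claw":20},{"xyz":[-98.1,17.3,0],"dr":[0,0,0],"claw":20},{"xyz":[-105.8,38.5,0],"dr":[0,0,0],"claw":20},{"xyz":[-105.8,61.1,0],"dr":[0,0,0],"claw":20},{"xyz":[-98.1,82.3,0],"dr":[0,0,0],"claw":20},{"xyz":[-83.6,99.6,0],"dr":[0,0,0],"claw":20}]'
python3 -m inch '[{"xyz":[19.5,11.3,0],"dr":[0,0,0],"claw":20},{"xyz":[41.8,15.2,0],"dr":[0,0,0],"claw":20},{"xyz":[64,11.3,0],"dr":[0,0,0],"claw":20},{"xyz":[83.6,0,0],"dr":[0,0,0],"claw":20},{"xyz":[98.1,-17.3,0],"dr":[0,0,0],"claw":20},{"xyz":[105.8,-38.5,0],"dr":[0,0,0],"claw":20},{"xyz":[105.8,-61.1,0],"dr":[0,0,0],"claw":20},{"xyz":[98.1,-82.3,0],"dr":[0,0,0],"claw":20},{"xyz":[83.6,-99.6,0],"dr":[0,0,0],"claw":20}]'
python3 - <<'E'
from rel import *
c=cam("wrist"); save(c,"w23"); print(c["s"]["ee_pos"],tool(c["s"])[3],c["s"]["opening"],c["s"]["ft_force"])
E
```

```text
time_s: 30.5
ee_pos: [0.4738, -0.1044, 0.0987]
eef_rot: [0.411, 0.911, -0.001, 0.001]
ft_force: [3.4, -10.6, 1.9]
opening: 0.291
time_s: 31.4
ee_pos: [0.5602, -0.2031, 0.0991]
eef_rot: [0.41, 0.912, 0.001, 0.002]
ft_force: [1.9, 2.6, 4.1]
opening: 0.292
[ 0.56015131 -0.20310199  0.09912958] 41.52990905703863 0.2916042388252928 [1.9479304  2.57327241 4.07203573]
```

View pics/w23.png

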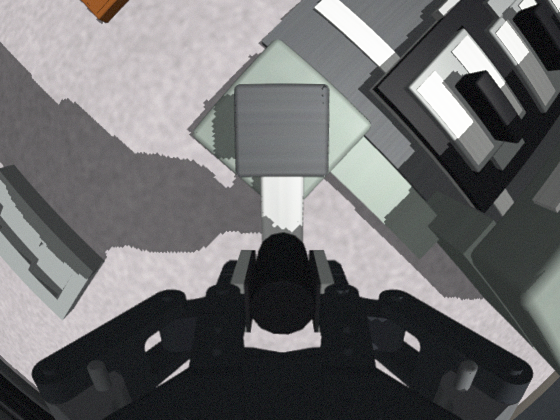

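```bash
python3 -m inch '[{"xyz":[-19.5,-11.3,0],"dr":[0,0,0],"claw":20},{"xyz":[-41.8,-15.2,0],"dr":[0,0,0],"claw":20},{"xyz":[-64,-11.3,0],"dr":[0,0,0],"claw":20},{"xyz":[-83.6,0,0],"dr":[0,0,0],"claw":20},{"xyz":[-98.1,17.3,0],"dr":[0,0,0],"claw":20},{"xyz":[-105.8,38.5,0],"dr":[0,0,0],"claw":20},{"xyz":[-105.8,61.1,0],"dr":[0,0,0],"claw":20},{"xyz":[-98.1,82.3,0],"dr":[0,0,0],"claw":20},{"xyz":[-83.6,99.6,0],"dr":[0,0,0],"claw":20}]'
python3 -m inch '[{"xyz":[19.5,11.3,0],"dr":[0,0,0],"claw":20},{"xyz":[41.8,15.2,0],"dr":[0,0,0],"claw":20},{"xyz":[64,11.3,0],"dr":[0,0,0],"claw":20},{"xyz":[83.6,0,0],"dr":[0,0,0],"claw":20},{"xyz":[98.1,-17.3,0],"dr":[0,0,0],"claw":20},{"xyz":[105.8,-38.5,0],"dr":[0,0,0],"claw":20},{"xyz":[105.8,-61.1,0],"dr":[0,0,0],"claw":20},{"xyz":[98.1,-82.3,0],"dr":[0,0,0],"claw":20},{"xyz":[83.6,-99.6,0],"dr":[0,0,0],"claw":20}]'
python3 -m inch '[{"xyz":[-19.5,-11.3,0],"dr":[0,0,0],"claw":20},{"xyz":[-41.8,-15.2,0],"dr":[0,0,0],"claw":20},{"xyz":[-64,-11.3,0],"dr":[0,0,0],"claw":20},{"xyz":[-83.6,0,0],"dr":[0,0,0],"claw":20},{"xyz":[-98.1,17.3,0],"dr":[0,0,0],"claw":20},{"xyz":[-105.8,38.5,0],"dr":[0,0,0],"claw":20},{"xyz":[-105.8,61.1,0],"dr":[0,0,0],"claw":20},{"xyz":[-98.1,82.3,0],"dr":[0,0,0],"claw":20},{"xyz":[-83.6,99.6,0],"dr":[0,0,0],"claw":20}]'
python3 - <<'E'
from rel import *
c=cam("scene"); save(c,"s24"); s=c["s"];print(s["ee_pos"],s["opening"],s["ft_force"]); crop(c,100,140,220,190,3,"s24c")
c=cam("wrist"); save(c,"w24")
E
```

```text
time_s: 32.35
ee_pos: [0.4737, -0.1044, 0.0987]
eef_rot: [0.411, 0.911, -0.001, 0.001]
ft_force: [3.2, -10.7, 2.4]
opening: 0.293
time_s: 33.25
ee_pos: [0.5602, -0.2031, 0.0991]
eef_rot: [0.41, 0.912, 0.001, 0.002]
ft_force: [1.6, 2.5, 4.5]
opening: 0.292
time_s: 34.15
ee_pos: [0.4738, -0.1044, 0.0986]
eef_rot: [0.411, 0.911, -0.001, 0.001]
ft_force: [2.2, -8.3, 1.1]
opening: 0.298
[ 0.47378458 -0.10435252  0.09864116] 0.2977902259275394 [ 2.20843413 -8.29653831  1.10428554]
```

View pics/s24c.png

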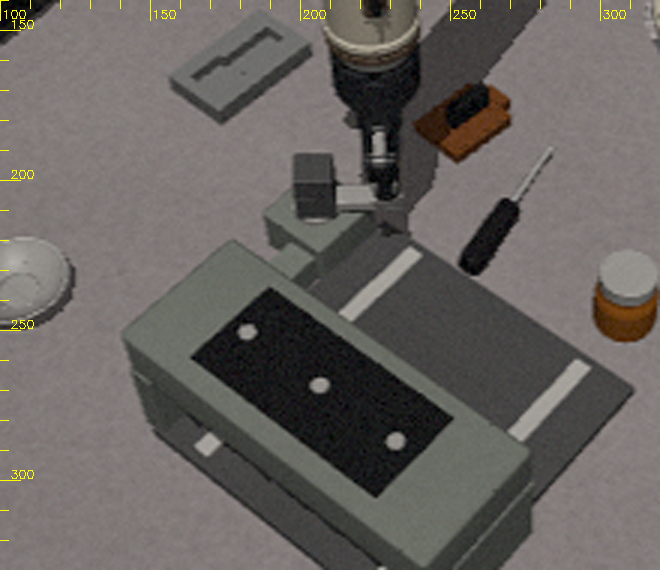

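View pics/w24.png

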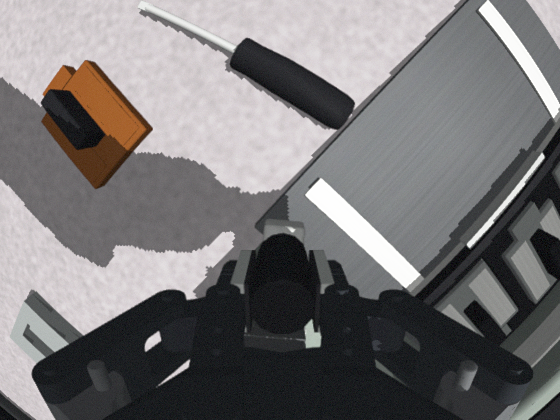

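```bash
python3 -m inch '[{"xyz":[19.5,11.3,0],"dr":[0,0,0],"claw":20},{"xyz":[41.8,15.2,0],"dr":[0,0,0],"claw":20},{"xyz":[64,11.3,0],"dr":[0,0,0],"claw":20},{"xyz":[83.6,0,0],"dr":[0,0,0],"claw":20},{"xyz":[98.1,-17.3,0],"dr":[0,0,0],"claw":20},{"xyz":[105.8,-38.5,0],"dr":[0,0,0],"claw":20},{"xyz":[105.8,-61.1,0],"dr":[0,0,0],"claw":20},{"xyz":[98.1,-82.3,0],"dr":[0,0,0],"claw":20},{"xyz":[83.6,-99.6,0],"dr":[0,0,0],"claw":20}]'
python3 -m inch '[{"xyz":[-19.5,-11.3,0],"dr":[0,0,0],"claw":20},{"xyz":[-41.8,-15.2,0],"dr":[0,0,0],"claw":20},{"xyz":[-64,-11.3,0],"dr":[0,0,0],"claw":20},{"xyz":[-83.6,0,0],"dr":[0,0,0],"claw":20},{"xyz":[-98.1,17.3,0],"dr":[0,0,0],"claw":20},{"xyz":[-98.1,17.3,0],"dr":[0,0,0],"claw":20}]'
python3 - <<'E'
import numpy as np
for a in range(-155,-201,-5):
    f=np.radians(a); r=np.radians(-150); print(a,(65*np.array([np.cos(f)-np.cos(r),np.sin(f)-np.sin(r)])).round(1))
E
```

```text
time_s: 35.15
ee_pos: [0.5597, -0.2035, 0.0989]
eef_rot: [0.411, 0.912, 0.001, 0.002]
ft_force: [2.1, 2.1, 3.8]
opening: 0.292
time_s: 35.75
ee_pos: [0.4589, -0.1837, 0.0988]
eef_rot: [0.41, 0.912, 0.0, 0.001]
ft_force: [0.3, 0.0, 8.0]
opening: 0.293
-155 [-2.6  5. ]
-160 [-4.8 10.3]
-165 [-6.5 15.7]
-170 [-7.7 21.2]
-175 [-8.5 26.8]
-180 [-8.7 32.5]
-185 [-8.5 38.2]
-190 [-7.7 43.8]
-195 [-6.5 49.3]
-200 [-4.8 54.7]
```

```bash
python3 -m inch '[{"xyz":[-4.8,10.3,0],"dr":[0,0,0],"claw":20},{"xyz":[-7.7,21.2,0],"dr":[0,0,0],"claw":20},{"xyz":[-8.7,32.5,0],"dr":[0,0,0],"claw":20}]'
python3 -m inch '[{"xyz":[0.2,5.7,0],"dr":[0,0,0],"claw":20},{"xyz":[0.2,5.7,0],"dr":[0,0,0],"claw":20}]'
python3 -m inch '[{"xyz":[0.8,5.6,0],"dr":[0,0,0],"claw":20},{"xyz":[0.8,5.6,0],"dr":[0,0,0],"claw":20}]'
```

```text
time_s: 36.05
ee_pos: [0.4515, -0.154, 0.0987]
eef_rot: [0.411, 0.911, -0.0, 0.002]
ft_force: [3.6, -4.6, 5.3]
opening: 0.294
time_s: 36.25
ee_pos: [0.4519, -0.147, 0.0986]
eef_rot: [0.41, 0.912, 0.0, 0.001]
ft_force: [0.6, -1.8, 6.0]
opening: 0.292
time_s: 36.45
ee_pos: [0.4526, -0.142, 0.0986]
eef_rot: [0.411, 0.912, -0.0, 0.001]
ft_force: [1.1, -2.5, 6.2]
opening: 0.293
```

```bash
python3 -m inch '[{"xyz":[1.2,5.5,0],"dr":[0,0,0],"claw":20},{"xyz":[1.2,5.5,0],"dr":[0,0,0],"claw":20}]'
python3 -m inch '[{"xyz":[1.7,5.4,0],"dr":[0,0,0],"claw":20},{"xyz":[1.7,5.4,0],"dr":[0,0,0],"claw":20}]'
python3 - <<'E'
from rel import *
c=cam("wrist"); save(c,"w25"); 
c=cam("top"); save(c,"t25"); crop(c,200,50,190,160,4,"t25c")
E
```

```text
time_s: 36.65
ee_pos: [0.4537, -0.1372, 0.0986]
eef_rot: [0.411, 0.912, -0.0, 0.001]
ft_force: [2.5, -3.1, 5.8]
opening: 0.296
time_s: 36.85
ee_pos: [0.4545, -0.1337, 0.0984]
eef_rot: [0.412, 0.911, -0.002, 0.001]
ft_force: [-0.2, -9.7, 5.4]
opening: 0.297
```

View pics/w25.png

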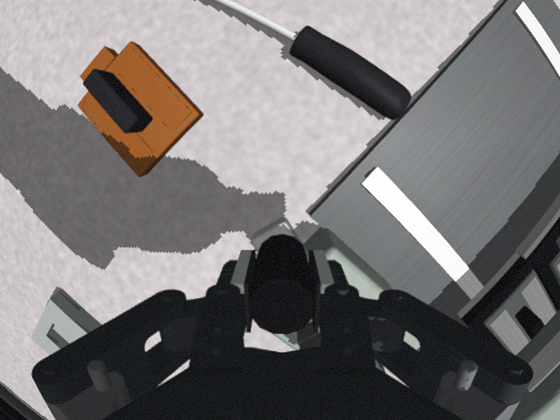

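```bash
python3 -m inch '[{"xyz":[1,3,0],"dr":[0,0,0],"claw":20},{"xyz":[1,3,0],"dr":[0,0,0],"claw":20},{"xyz":[1,3,0],"dr":[0,0,0],"claw":20}]'
python3 -m inch '[{"xyz":[1,3,0],"dr":[0,0,0],"claw":20},{"xyz":[1,3,0],"dr":[0,0,0],"claw":20},{"xyz":[1,3,0],"dr":[0,0,0],"claw":20}]'
```

```text
time_s: 37.25
ee_pos: [0.4549, -0.1323, 0.0984]
eef_rot: [0.412, 0.911, -0.002, 0.001]
ft_force: [-1.6, -12.6, 6.1]
opening: 0.291
time_s: 37.55
ee_pos: [0.4555, -0.1305, 0.0983]
eef_rot: [0.413, 0.911, -0.003, 0.001]
ft_force: [-2.1, -15.3, 6.5]
opening: 0.296
```

```bash
python3 -m inch '[{"xyz":[-1.5,-5,0],"dr":[0,0,0],"claw":20},{"xyz":[-1.5,-5,0],"dr":[0,0,0],"claw":20},{"xyz":[-1.5,-5,0],"dr":[0,0,0],"claw":50},{"xyz":[-1.5,-5,0],"dr":[0,0,0],"claw":60},{"xyz":[-1.5,-5,0],"dr":[0,0,0],"claw":60},{"xyz":[-1.5,-5,30],"dr":[0,0,0],"claw":65},{"xyz":[-1.5,-5,70],"dr":[0,0,0],"claw":70},{"xyz":[20,-20,105],"dr":[0,0,8],"claw":75},{"xyz":[40,-20,105],"dr":[0,0,16],"claw":75},{"xyz":[60,-20,105],"dr":[0,0,24],"claw":75},{"xyz":[60,-20,105],"dr":[0,0,24],"claw":75},{"xyz":[60,-20,105],"dr":[0,0,24],"claw":75}]'
python3 - <<'E'
from rel import *
c=cam("wrist"); save(c,"w26"); print(c["s"]["ee_pos"],tool(c["s"])[3],c["s"]["ft_force"])
E
```

```text
time_s: 38.75
ee_pos: [0.5154, -0.144, 0.202]
eef_rot: [0.213, 0.977, 0.0, -0.001]
ft_force: [-0.9, -0.1, 0.1]
opening: 0.879
[ 0.5154367  -0.14396401  0.20195439] 65.38367159294913 [-0.94062338 -0.12929076  0.06937686]
```

View pics/w26.png

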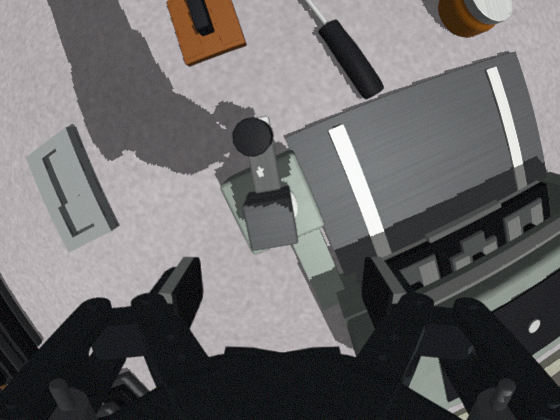

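Run:
```python
from fit import *
c=load("w26"); crop(c,205,90,140,190,4,"w26c"); crop(c,370,170,180,130,4,"w26d")
c=load("w16"); crop(c,290,100,240,150,3,"w16e")
```

```text
(no output)
```

View pics/w26c.png

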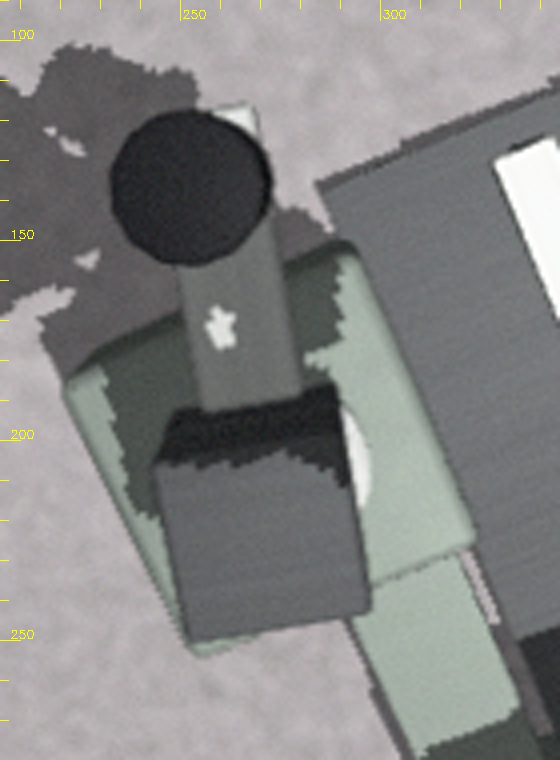

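View pics/w26d.png

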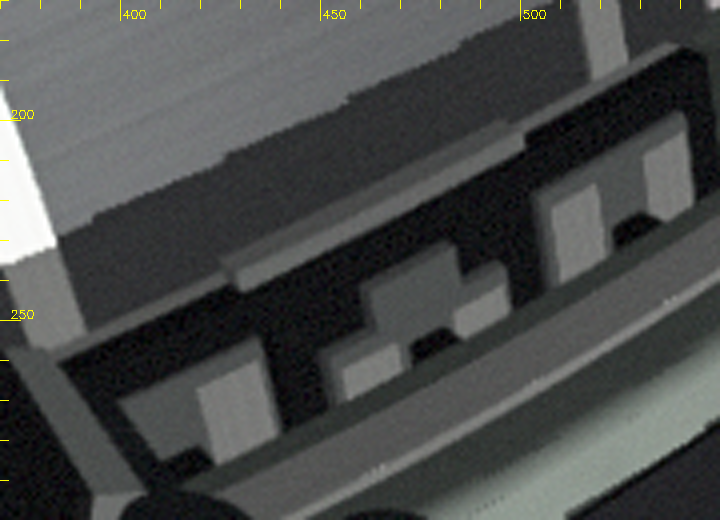

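View pics/w16e.png

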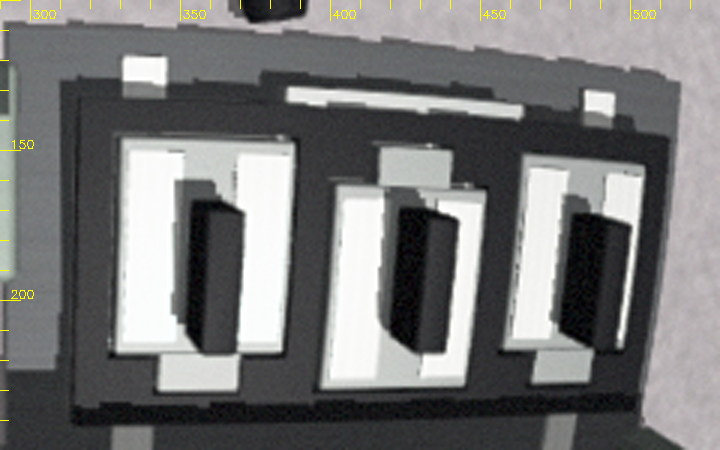

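Run:
```python
from fit import *
a=load("w16"); b=load("w26")
for z in (.025,.033):
    A=p2w(a,[(316,132.3),(512.7,146)],z)[:,:2]; B=p2w(b,[(384,259.5),(540,181)],z)[:,:2]
    A2=p2w(a,[(385.7,134),(464,138.5)],z)[:,:2]; B2=p2w(b,[(430,242.5),(501.2,206.2)],z)[:,:2]
    print(z,A.round(4).tolist(),B.round(4).tolist(),(B-A).round(4).tolist(),(B2-A2).round(4).tolist())
# pocket C / B drive shoulder corner, w26: drive B slab corners
B=[(18,18),(18,-18),(-18,-18),(-18,18),(65,0)]
uv=np.array([(156,462),(342,440+30),(370,610),(188,640),(191,187)])/4+[205,90]
uv=uv[[0,2,3,4]]; BB=[B[0],B[2],B[3],B[4]]
for dz in (0,.005,.01):
    p,e=fit(b,BB,uv,[.108+dz]*3+[.126+dz],(.516,-.153,2.7)); print(dz,p,np.degrees(p[2]),e)
```

```text
0.025 [[0.4922, -0.0946], [0.4956, 0.1633]] [[0.6248, -0.0743], [0.6273, 0.1525]] [[0.1326, 0.0202], [0.1317, -0.0107]] [[0.1378, -0.0016], [0.139, -0.0011]]
0.033 [[0.492, -0.0954], [0.4954, 0.1565]] [[0.6204, -0.0754], [0.6228, 0.1456]] [[0.1284, 0.02], [0.1275, -0.0109]] [[0.1335, -0.0015], [0.1346, -0.0013]]
0 [ 0.5156845  -0.15336999  2.87562801] 164.7613482858395 [1.65 1.67 0.49 0.21]
0.005 [ 0.51474426 -0.15258663  2.87487793] 164.71837190682209 [2.07 2.46 1.55 1.83]
0.01 [ 0.51380961 -0.15180618  2.87409395] 164.67345314022998 [2.51 3.28 2.65 3.51]
```

Run:
```python
from fit import *
a=load("w16"); b=load("w26")
A=p2w(a,[(330,146.7),(389,147.3),(464.3,151.7),(505,155),(416.7,149.3),(440.7,150)],.036)[:,:2]
B=p2w(b,[(398.7,270),(435.5,255),(504.2,217.5),(541.2,198.7),(459.5,242),(483,230.5)],.036)[:,:2]
print(A.round(4),(B-A).round(4))
```

```text
[[ 0.5067 -0.0811]
 [ 0.5061 -0.0168]
 [ 0.507   0.0785]
 [ 0.5073  0.1418]
 [ 0.5072  0.0159]
 [ 0.5066  0.0463]] [[ 0.1313  0.0165]
 [ 0.135  -0.0033]
 [ 0.1329 -0.0015]
 [ 0.1363 -0.0014]
 [ 0.133  -0.0043]
 [ 0.1347 -0.0018]]
```

```bash
python3 -m inch '[{"xyz":[0,-9,0],"dr":[0,0,5],"claw":75},{"xyz":[0,-9.4,-25],"dr":[0,0,9.4],"claw":75},{"xyz":[0,-9.4,-60],"dr":[0,0,9.4],"claw":75},{"xyz":[0,-9.4,-95],"dr":[0,0,9.4],"claw":75},{"xyz":[0,-9.4,-111],"dr":[0,0,9.4],"claw":75},{"xyz":[0,-9.4,-114],"dr":[0,0,9.4],"claw":75},{"xyz":[0,-9.4,-114],"dr":[0,0,9.4],"claw":50},{"xyz":[0,-9.4,-114],"dr":[0,0,9.4],"claw":30},{"xyz":[0,-9.4,-114],"dr":[0,0,9.4],"claw":20},{"xyz":[0,-9.4,-114],"dr":[0,0,9.4],"claw":20},{"xyz":[0,-9.4,-114],"dr":[0,0,9.4],"claw":20},{"xyz":[0,-9.4,-114],"dr":[0,0,9.4],"claw":20}]' 90
python3 - <<'E'
from rel import *
c=cam("wrist"); save(c,"w27"); print(c["s"]["ee_pos"],tool(c["s"])[3],c["s"]["opening"],c["s"]["ft_force"],c["s"]["moment"])
E
```

```text
time_s: 40.0
ee_pos: [0.5173, -0.1543, 0.0904]
eef_rot: [0.131, 0.991, -0.0, 0.001]
ft_force: [-1.2, 1.2, 7.7]
opening: 0.404
[ 0.51734949 -0.15430817  0.09035095] 74.9045692737413 0.40409657940993854 [-1.21411614  1.24206162  7.69759793] [0.1390744  0.46673539 0.18855324]
```

View pics/w27.png

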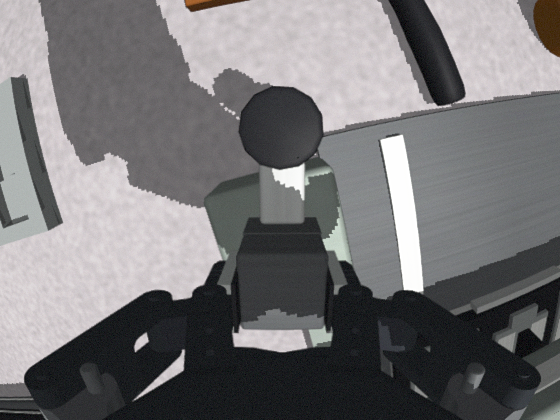

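```bash
python3 -m inch '[{"xyz":[0,0,10],"dr":[0,0,0],"claw":20},{"xyz":[0,0,30],"dr":[0,0,0],"claw":20},{"xyz":[0,0,60],"dr":[0,0,0],"claw":20},{"xyz":[0,0,100],"dr":[0,0,0],"claw":20},{"xyz":[0,-20,140],"dr":[0,0,5],"claw":20},{"xyz":[0,-60,150],"dr":[0,0,10],"claw":20},{"xyz":[0,-100,150],"dr":[0,0,15],"claw":20},{"xyz":[-7,-130,150],"dr":[0,0,15],"claw":20},{"xyz":[-7,-136,150],"dr":[0,0,15],"claw":20},{"xyz":[-7,-136,150],"dr":[0,0,15],"claw":20},{"xyz":[-7,-136,150],"dr":[0,0,15],"claw":20}]'
python3 - <<'E'
from rel import *
c=cam("wrist"); save(c,"w28"); print(c["s"]["ee_pos"],tool(c["s"])[3],c["s"]["opening"],c["s"]["ft_force"],c["s"]["q"].round(2))
c=cam("scene"); save(c,"s28"); crop(c,100,140,220,190,3,"s28c")
E
```

```text
time_s: 41.15
ee_pos: [0.5093, -0.2886, 0.2384]
eef_rot: [0.001, 1.0, 0.001, -0.0]
ft_force: [0.0, 0.2, -3.3]
opening: 0.405
[ 0.50927894 -0.28857309  0.23842067] 89.94248477303897 0.40509389637667514 [ 0.03136687  0.2373566  -3.34904954] [ 0.7   0.37 -0.29  1.73  0.12  1.06  1.94]
```

View pics/w28.png

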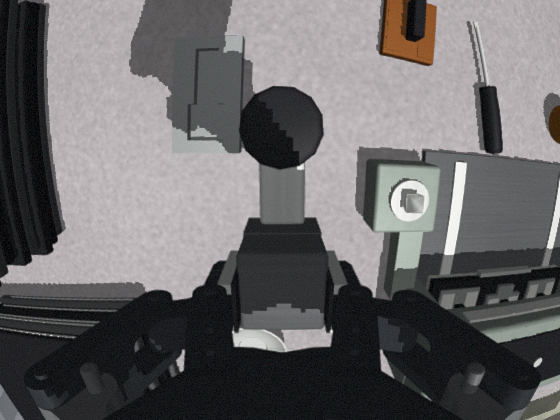

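View pics/s28c.png

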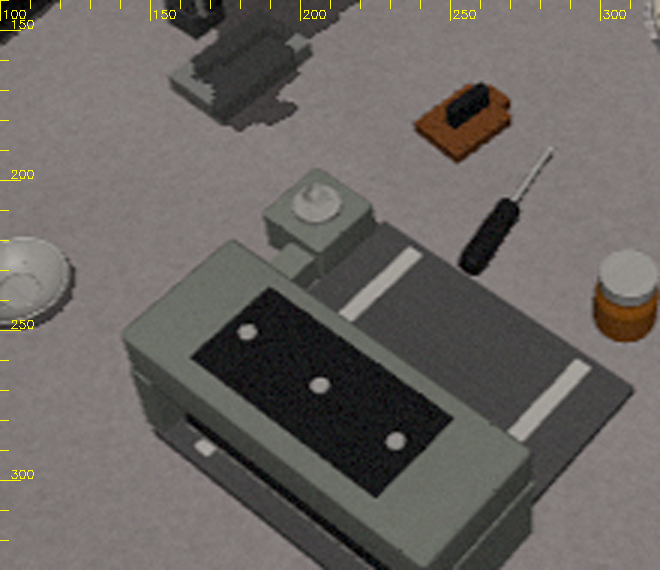

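Run:
```python
from h import *
c=load("w28"); crop(c,355,145,100,90,6,"w28a"); c["px"]=cv2.convertScaleAbs(c["px"],alpha=1.7); crop(c,160,25,95,135,6,"w28b")
```

```text
(no output)
```

View pics/w28a.png

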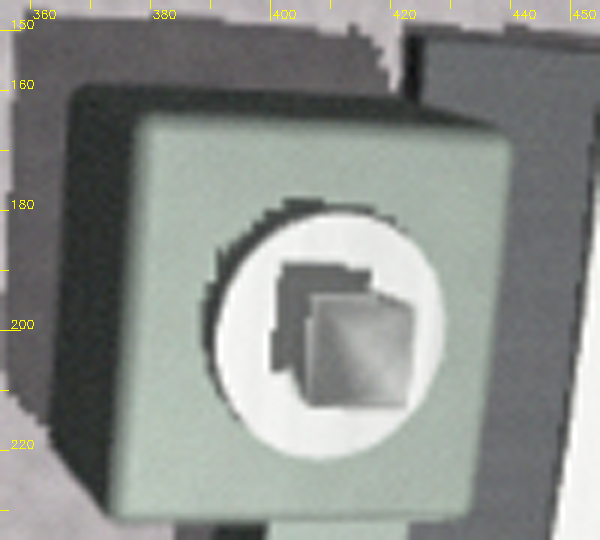

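View pics/w28b.png

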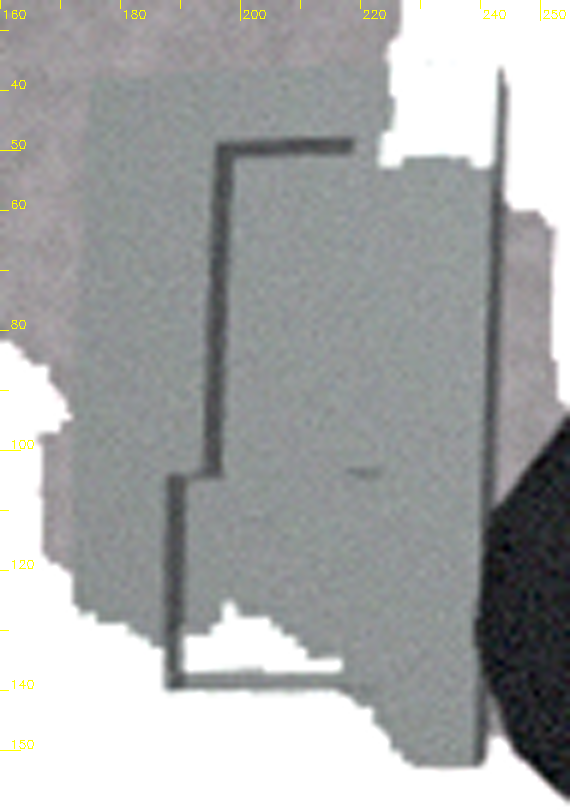

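Run:
```python
from fit import *
c=load("w28")
B=[(82,13),(20,13),(20,20),(-20,20),(20,-13),(20,-20)]
uv=np.array([(196.2,48.5),(193.8,103.7),(187.7,103.7),(187.5,140),(218,103.4),(223.7,103.5)])
p,e=fit(c,B,uv,.022,(.42,-.37,3.14)); print(p,np.degrees(p[2]),e)
p2,e=fit(c,B[:4],uv[:4],.022,(.42,-.37,3.14)); print(p2,np.degrees(p2[2]),e)
print(p2w(c,[(175.5,36.7),(243,36.5),(239.5,152.5)],.022))
s=arm.read_state(); print(s["ee_pos"])
t=load("t1")
for q in (p,):
  for k,n in ((c,"w28o"),(t,"t28o")):
    OUT=np.array([(82,13),(20,13),(20,20),(-20,20),(-20,-20),(20,-20),(20,-13),(82,-13)])/1000
    k["px"]=cv2.convertScaleAbs(k["px"],alpha=1.7); draw(k,pose_pts(OUT,*q,.022)); draw(k,pose_pts(OUT,*q,.008),(0,255,0))
crop(c,160,25,95,135,5,"w28o"); crop(t,420,180,60,80,7,"t28o")
```

```text
[ 0.43680834 -0.37130557  3.10279382] 177.77699056187276 [0.1  0.26 0.21 0.08 0.6  0.17]
[ 0.43672337 -0.37142694  3.10375262] 177.83192568721026 [0.08 0.13 0.09 0.14]
[[ 0.33789394 -0.40544643  0.022     ]
 [ 0.34391907 -0.32997154  0.022     ]
 [ 0.47131723 -0.33432782  0.022     ]]
[ 0.5097731  -0.28802725  0.23867708]
```

View pics/w28o.png

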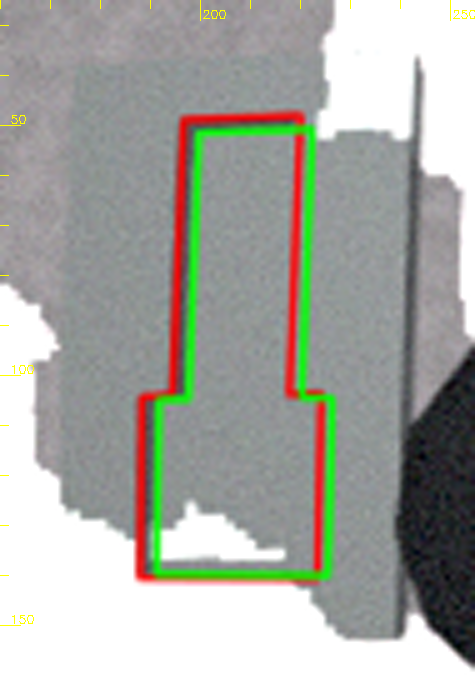

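View pics/t28o.png

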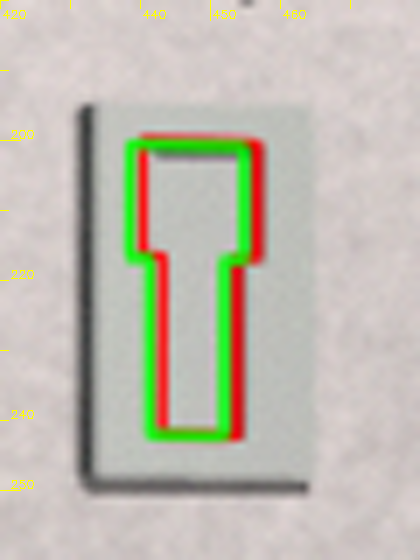

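Run:
```python
from fit import *
from rel import tool
c=load("w28"); crop(c,230,75,105,260,3,"w28h")
ee=np.array([.50928,-.28857]); zt=.2384; ty=np.radians(89.94); ex=np.array([-np.sin(ty),np.cos(ty)])
g=p2w(c,[(281.5,126.5)],zt+.0356)[0,:2]-ee; ey=np.array([-ex[1],ex[0]])
print("grip",g@ex*1000,g@ey*1000, "yaw off",np.degrees(np.arctan2(g@ey,g@ex)))
c=load("w18"); ee=np.array([.60568,-.37610]);ty=np.radians(99.49); ex=np.array([-np.sin(ty),np.cos(ty)]); ey=np.array([-ex[1],ex[0]])
g=p2w(c,[(288,135)],.07)[0,:2]-ee; print(g@ex*1000,g@ey*1000)
```

```text
grip 67.06510015189497 0.5142255395859076 yaw off 0.4393100986935138
64.85779660032732 -1.5818476612395405
```

View pics/w28h.png

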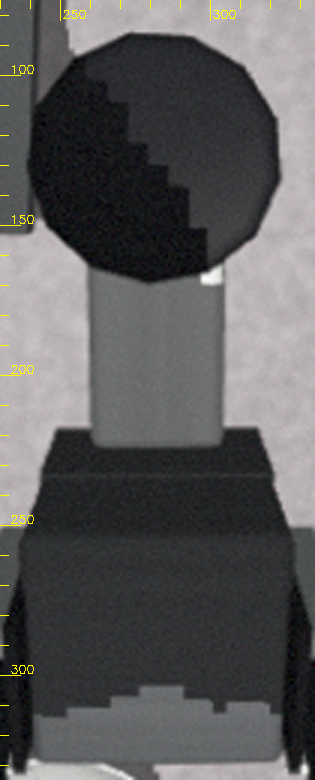

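```bash
python3 -m inch '[{"xyz":[-30,-35,0],"dr":[0,0,-2.5],"claw":20},{"xyz":[-65,-75,-10],"dr":[0,0,-2.5],"claw":20},{"xyz":[-70.7,-83.1,-50],"dr":[0,0,-2.5],"claw":20},{"xyz":[-70.7,-83.1,-95],"dr":[0,0,-2.5],"claw":20},{"xyz":[-70.7,-83.1,-135],"dr":[0,0,-2.5],"claw":20},{"xyz":[-70.7,-83.1,-160],"dr":[0,0,-2.5],"claw":20},{"xyz":[-70.7,-83.1,-170],"dr":[0,0,-2.5],"claw":20},{"xyz":[-70.7,-83.1,-170],"dr":[0,0,-2.5],"claw":20},{"xyz":[-70.7,-83.1,-170],"dr":[0,0,-2.5],"claw":20},{"xyz":[-70.7,-83.1,-170],"dr":[0,0,-2.5],"claw":20}]'
python3 - <<'E'
from rel import *
c=cam("wrist"); save(c,"w29"); print(c["s"]["ee_pos"],tool(c["s"])[3],c["s"]["opening"],c["s"]["ft_force"],c["s"]["q"].round(2))
E
```

```text
time_s: 42.25
ee_pos: [0.4402, -0.3741, 0.0708]
eef_rot: [0.023, 1.0, -0.001, 0.001]
ft_force: [-0.4, -0.0, -3.7]
opening: 0.406
[ 0.44018066 -0.37405126  0.07081468] 87.41425128273418 0.4064469535560233 [-0.41658396 -0.00968229 -3.73815819] [ 0.82  0.57 -0.21  1.86  0.17  0.72  2.04]
```

View pics/w29.png

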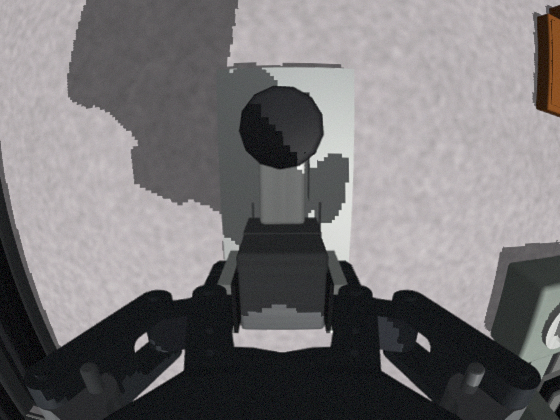

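```bash
python3 -m inch '[{"xyz":[-1.3,2.7,-3],"dr":[0,0,0],"claw":20},{"xyz":[-1.3,2.7,-5],"dr":[0,0,0],"claw":20},{"xyz":[-1.3,2.7,-5],"dr":[0,0,0],"claw":20}]'
python3 - <<'E'
from rel import *
c=cam("wrist"); save(c,"w30"); print(c["s"]["ee_pos"],tool(c["s"])[3]); c["px"]=cv2.convertScaleAbs(c["px"],alpha=1.5); crop(c,200,55,170,205,4,"w30c")
E
```

```text
time_s: 42.6
ee_pos: [0.437, -0.3703, 0.0637]
eef_rot: [0.023, 1.0, 0.0, -0.0]
ft_force: [-1.2, 0.5, -5.0]
opening: 0.407
[ 0.43703911 -0.37030702  0.06372162] 87.39369151525378
```

View pics/w30c.png

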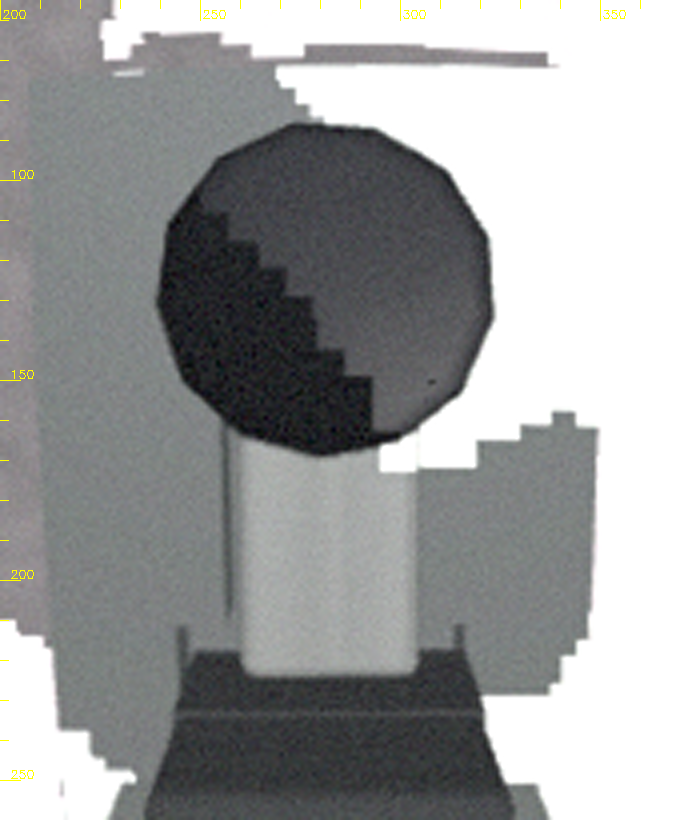

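Run:
```python
from fit import *
c=load("w30")
H=p2w(c,[(245.0,212),(316,212)],.022); print("step",H.round(4).tolist(), H.mean(0).round(4))
A=p2w(c,[(255.2,190),(257.2,190)],.022); print("armwall L top",A.round(4).tolist())
C=p2w(c,[(260,205),(304.2,205)],.0434); print("arm",C.round(4).tolist(),C.mean(0).round(4))
print(p2w(c,[(282,221)],.0294))
print("grip",p2w(c,[((156+494)/8+200,(122+455)/8+55)],.0637+.0356).round(4), "pred",np.array([.4368,-.3713])+.065*np.array([-.9993,.0388]))
print(p2w(c,[(281.3,126.5)],.0993))
print(arm.read_state()["ee_pos"])
```

```text
step [[0.4165, -0.3904, 0.022], [0.4183, -0.3508, 0.022]] [ 0.4174 -0.3706  0.022 ]
armwall L top [[0.4043, -0.3838, 0.022], [0.4043, -0.3827, 0.022]]
arm [[0.4075, -0.38, 0.0434], [0.4085, -0.3586, 0.0434]] [ 0.408  -0.3693  0.0434]
[[ 0.42037951 -0.36989683  0.0294    ]]
grip [[ 0.3702 -0.3678  0.0993]] pred [ 0.3718455 -0.368778 ]
[[ 0.37002513 -0.36780054  0.0993    ]]
[ 0.4371573  -0.37044336  0.06375105]
```

```bash
python3 -m inch '[{"xyz":[1.7,-1,0],"dr":[0,0,0],"claw":20},{"xyz":[1.7,-1,-4],"dr":[0,0,0],"claw":20},{"xyz":[1.7,-1,-9],"dr":[0,0,0],"claw":20},{"xyz":[1.7,-1,-13],"dr":[0,0,0],"claw":20},{"xyz":[1.7,-1,-13],"dr":[0,0,0],"claw":20}]'
```

```text
time_s: 43.15
ee_pos: [0.4383, -0.371, 0.0498]
eef_rot: [0.023, 1.0, 0.001, -0.001]
ft_force: [-1.0, 0.4, -4.7]
opening: 0.404
```

```bash
python3 -m inch '[{"xyz":[0,0,-4],"dr":[0,0,0],"claw":20},{"xyz":[0,0,-7],"dr":[0,0,0],"claw":20},{"xyz":[0,0,-9.5],"dr":[0,0,0],"claw":20},{"xyz":[0,0,-9.5],"dr":[0,0,0],"claw":20},{"xyz":[0,0,-9.5],"dr":[0,0,0],"claw":20}]'
```

```text
time_s: 43.65
ee_pos: [0.4394, -0.3716, 0.0424]
eef_rot: [0.023, 1.0, -0.0, 0.0]
ft_force: [-0.7, 1.8, 5.9]
opening: 0.408
```

Seated at the predicted height (0.0424). Release, rise and inspect.

```bash
python3 -m inch '[{"xyz":[0,0,0.5],"dr":[0,0,0],"claw":50},{"xyz":[0,0,0.5],"dr":[0,0,0],"claw":70},{"xyz":[0,0,0.5],"dr":[0,0,0],"claw":70},{"xyz":[0,0,30],"dr":[0,0,0],"claw":70},{"xyz":[0,0,70],"dr":[0,0,0],"claw":75},{"xyz":[0,0,115],"dr":[0,0,0],"claw":75},{"xyz":[20,0,150],"dr":[0,0,0],"claw":75},{"xyz":[20,0,150],"dr":[0,0,0],"claw":75},{"xyz":[20,0,150],"dr":[0,0,0],"claw":75}]'
python3 - <<'E'
from rel import *
c=cam("wrist"); save(c,"w31"); print(c["s"]["ee_pos"],tool(c["s"])[3]); crop(c,200,40,180,190,4,"w31c")
E
```

```text
time_s: 44.55
ee_pos: [0.4599, -0.3718, 0.1923]
eef_rot: [0.022, 1.0, -0.001, 0.001]
ft_force: [-0.3, -0.4, -1.0]
opening: 0.878
[ 0.45994754 -0.37179494  0.19234725] 87.43380492421167
```

View pics/w31c.png

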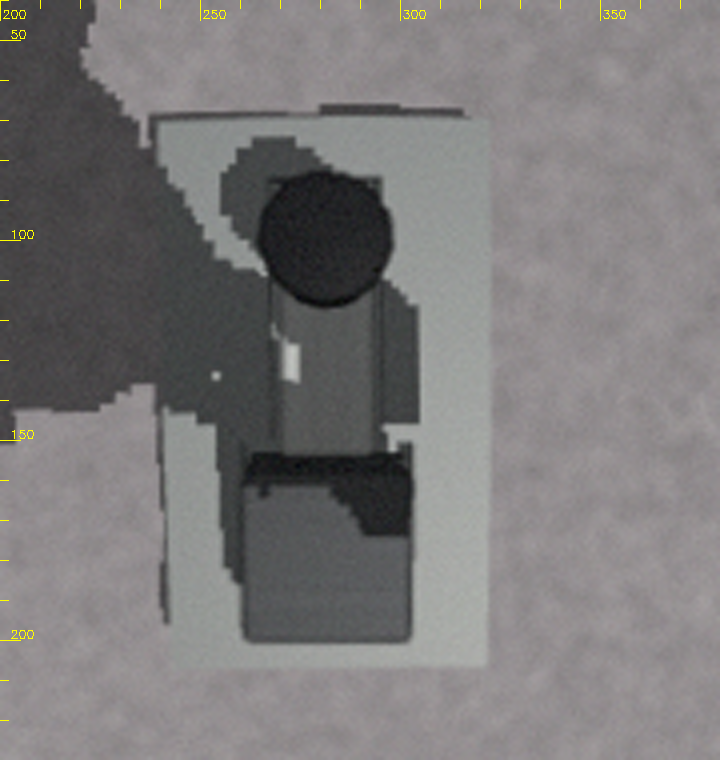

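Run:
```python
from fit import *
c=load("w28")
P=p2w(c,np.array([(312,405),(406,407),(414,312)])/6+[355,145],.0705)[:,:2]
for a,b in ((0,1),(1,2)):
    d=P[b]-P[a]; print(np.degrees(np.arctan2(d[1],d[0])),np.linalg.norm(d))
G=p2w(c,np.array([(115,515),(468,515),(508,145)])/6+[355,145],.05)[:,:2]
for a,b in ((0,1),(1,2)):
    d=G[b]-G[a]; print("gear",np.degrees(np.arctan2(d[1],d[0])),np.linalg.norm(d))
k=cam("scene"); save(k,"s32"); k=cam("top"); save(k,"t32")
```

```text
88.7482366172983 0.01790108819853866
-178.69970970257938 0.016627814896988672
gear 89.0511742980132 0.07123613704152715
gear -179.97921843887954 0.06983728847728303
```

View pics/s32.png

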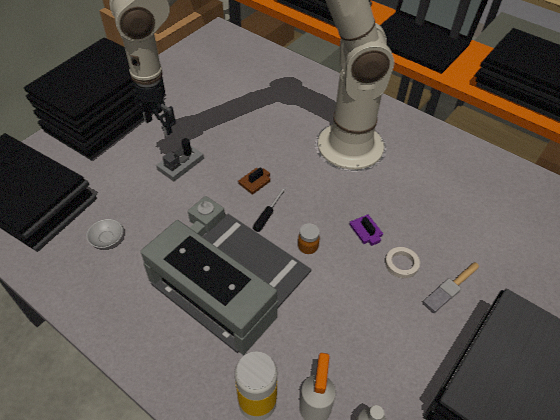

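View pics/t32.png

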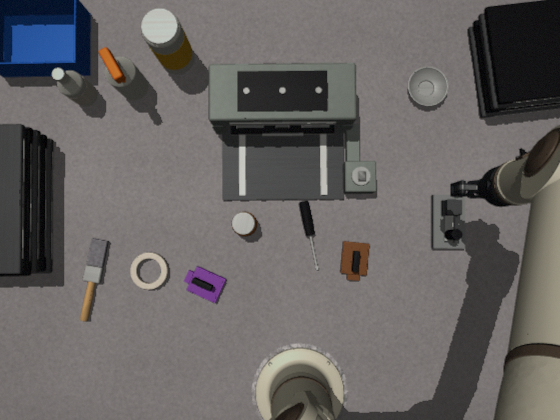

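```bash
python3 -c "
from workcell import arm
print(arm.hand_in())"
```

```text
the job is handed in; nothing more can be done
None
```

I did the whole job in the order asked and handed it in at about 45 s of robot time. No verdict came back.

- **Carriers:** All three were present, and each went down into a pocket with its tongue in the notch. The carrier near the head went into B, and the other two into A and C. Each settled at the height expected for the pocket floor. I left the brown and purple look-alikes alone.
- **Winding:** I fitted the crank fully onto the shaft and wound about 3.9 turns. It then hit a firm stop at about 15 N on the grip, where friction alone is 2 to 3 N. Afterwards the shaft's flats stood within about 1° of the eraser's axes, as they would after four full turns if they line up at zero.
- **Crank in the rest:** I pressed it home in its cutout. The tool stopped at 42.4 mm, the height I predicted, and the last close picture shows the crank's arm and hub inside the outline.
- **Last pictures:** The jar is upright, nothing was knocked over, and the gripper was clear of everything.

**One check disagreed:** carriage travel measured from the oblique camera views came to about 128–139 mm depending on the feature, mostly 132–136 mm. I expected 136–137 mm. I put this down to the viewing angle, because the force at the stop and the shaft angle both say the carriage is at its stop.

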